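Set three freshly washed prints back on their own drying pads

TASK

The three washed prints are on each other's drying pads: move the white hip liner to the middle of the round pad, the short amber finger bone to the middle of the square pad, and the long amber finger bone to the middle of the oblong pad, lying along its length, all right way up as they are now. Park one of them in the middle of the empty wooden drip board while you rearrange; leave nothing on the board at the end. Set each print down without dropping it, never on the bare counter, do not knock the prints together, and leave the sieve cup and the scoop where they are.

Things in the scene. Friction and masses are not known exactly. Their poses are not given: they have to be found in the camera images.
- long_bone: Long amber resin finger bone lying flat, 84 mm long (its x), 22 mm wide over both ends (its y), 18 mm high; the round shaft between the ends is 13 mm thick, its centre line 9 mm up, and 52 mm of it is clear between the ends. Origin: centre of the underside, midway along; z up. About 35 g. Starts somewhere near the middle of the square pad, at any yaw.
- short_bone: Short amber resin finger bone lying flat, same form: 50 mm long (its x), 20 mm wide over both ends (its y), 16 mm high; round shaft 12 mm thick, centre line 8 mm up, 21 mm of it clear between the ends (from 12 mm on the -x side to 9 mm on the +x side of the origin). Origin: centre of the underside, midway along; z up. About 20 g. Starts near the middle of the round pad, at any yaw.
- hip_liner: White nylon hip liner, a round thick-walled cup standing open side up: 52 mm outer diameter from 18 mm up to its rim at 32 mm, tapering below that to a flat foot of 34 mm diameter; wall 5 mm. Origin: centre of the underside; z up. About 45 g. Starts near the middle of the oblong pad.
- round_pad: Round black silicone drying pad, 110 mm diameter, 10 mm thick, fixed to the counter. Home of the hip liner. Origin: centre of its underside on the counter; z up.
- square_pad: Square black silicone drying pad, 100 by 100 mm, 10 mm thick, fixed. Home of the short bone. Origin: centre of its underside; x and y along its sides, z up.
- oblong_pad: Oblong black silicone drying pad, 140 mm (its x, the length) by 76 mm (its y), 10 mm thick, fixed. Home of the long bone. Origin: centre of its underside; z up.
- drip_board: Empty slatted wooden drip board, 120 mm (its x, along the slats) by 100 mm (its y), top of the slats 16 mm above the counter, five 17 mm slats with 4 mm gaps, fixed. The parking spot. (Beyond the work area, more than 0.75 m ahead of the base, stand a funnel in a wooden stand, 190 mm high, a 150 mm bottle and a jar; a brush up to 25 mm high may lie between the pads.) Origin: centre of its underside; z up.
- sieve_cup: Clear polycarbonate sieve cup with grey rim band and wire mesh floor, 75 mm diameter at the rim, 55 mm high, loose. Bystander: leave alone. Origin: centre of its underside; z up.
- scoop: Copper-tone measuring scoop lying on the counter, loose: bowl 48 mm diameter and 24 mm high centred at x = +45 mm, thin handle 8 mm thick running to x = -72 mm. Bystander: leave alone. Origin on the counter between bowl and handle; x from handle to bowl, z up.
Not all that is in view belongs to the job. What is shaped like the long_bone but blue is not meant.

How it is judged:
By the outcome, as a careful person would: the job done as asked, in the order asked, and still so for the second after the job is handed in, with the robot touching nothing.
It also fails if it takes over 109 s, if anything falls off the work surface, if the arm or the gripper's body presses on something with over 40 N, if the wrist force passes 120 N, or if a joint passes its speed limit or range.

ROBOT

A 7-joint arm with a two-finger parallel gripper is mounted at the origin on the work surface. World frame = base frame: x ahead of the robot, y to its left, z up, the work surface at z = 0. Lengths are in m, angles in degrees, forces in N, time in s.
With the tool pointing down it reaches from about 0.4 to 0.85 m from the base axis. Payload 4.5 kg.
Tool frame: the origin (TCP) lies on the centre line of the jaws, within the pads' length; the fingertips stand 8 mm ahead of it and the grasp point (between the pads) lies 11 mm behind it; z points along the fingers, y is the line along which they close (so a half turn about z gives the same grasp; the last joint's range is limited). The gripper opens to 85 mm and grips with 20 to 120 N. Pads are 22 mm wide; open, the fingers measure 114 mm over their backs; the gripper's body (76 mm by 85 mm) begins 54 mm behind the grasp point. The pads swing forward as they close: fully open they stand 13 mm farther back than shut.
Start: joints at [-72.319, 39.483, -11.15, 89.685, 9.013, 51.709, -12.324], TCP at [0.17, 0.602, 0.2] pointing down, gripper open.
Joint ranges: [-172.22, 172.22], [-26.19, 119.32], [-84.43, 86.54], [7.71, 146.69], [-57.33, 237.33], [2.42, 119.75], [-152.13, 152.13]. Speed limits (degrees/s): [147.25, 147.25, 180, 180, 180, 180, 180].

INTERFACE

Orientations are given as a 3x3 rotation matrix whose columns are the frame's x, y, z axes.
In Python, from station import bot, imaging, workorder, nets gives the robot as it stands.
- The arm moves only by the tool send_rows, never from a script. Its argument "deltas" is a list of rows, each a list of 7 numbers: the shift along the tool's x, y, z in units of 0.03 m (1.0 is 0.03 m), then the turn, a rotation vector about the tool's x, y, z in units of 90 degrees (1.0 is 90 degrees), then the opening, from 0 (shut) to 1 (fully open). In form: [[dx, dy, dz, rx, ry, rz, fingers], ...]. A call has 1 to 12 rows; each row shifts and turns the commanded pose from where the row before left it, along the tool's axes as they then stand; what a row does not reach is not made up. A row lasts 1/10 s, in which the tool goes at most 50 mm and 8.59 degrees, less where a joint would pass 70% of its speed; a pose out of reach is approached as far as the arm can. A call with a number of a shift or a turn outside -1 to 1 is refused whole. A call with a gripper value outside its range is refused whole. The fingers move at their own pace and stop on an object; "force" is the grip in N (left out, the last holds). Time passes only in rows, so rows that do not move let the fingers close. It gives the time, the measured TCP pose, the force, the opening and the grip force at its end, in the units of the state.
- bot.get_obs(): the state, without advancing time (a new reading comes with each control period).
- imaging.camera(name): name is "scene" or "side" or "wrist"; returns a dict with "img" (420x560x3 uint8, red, green, blue), "depth" (420x560 float32, m along the optical axis (not along the pixel's ray), 0 where there is no reading), "fx", "fy", "cx", "cy" (pixels), "world_from_camera" (4x4, takes a point from camera to world coordinates); the wrist camera has in their place "T_tool_cam" (4x4, takes a point from camera to tool coordinates, whose origin is the TCP and whose axes are the flange's). Camera axes: x right, y down, z forward; pixel columns grow to the right and rows downward; lengths in m; the calibration is good to about 2 mm. The wrist camera is an equidistant fisheye: a pixel r from the principal point sees the ray r / f radians off the axis. A picture is of the moment at which its call begins: read the wrist's pose just before it.
- workorder.finish_job(): hands the job in; it is judged then, once.
Trained networks look in the newest picture that a camera, given by its name, has taken for a name from the list of things; names that differ only in an ending like _2 or _b are one class to them, and where a whole thing is asked for, a point or a joint stands for the part that bears it (a point fixed in the world has none). Each returns a list of dicts, best first, with "confidence" (0 to 1); they miss things now and then, are a little off and sometimes report something else, mostly with a low value. They report only what shows in the picture. A call takes as long as a camera call. They do not tell look-alikes from the thing itself.
- nets.look_for(camera, thing): "at" ([x, y, z] in m, in world coordinates, good to about 4 mm: the middle of the surface that is visible of it).
The state is a dict: "clock": time; "joint_positions": joint angles; "dq": joint speeds; "tau": joint torques, N m; "tcp_pos": TCP position; "tcp_rot": TCP orientation; "ft_force": force on the tool from outside, world axes, zero at the start; "ft_torque": the same for the moment, N m; "grip_width": opening from 0.0 (shut) to 1.0 (fully open); "gripper_force": force on a finger pad.
Only numpy, scipy, OpenCV 4.12 (cv2) and the standard library are available. Lean on these libraries where they do the work, as an engineer would, in place of code of your own. Each camera call takes 0.05 s, during which the arm holds its last target. There are 200 camera calls.

## Working session

There is one attempt and no reset: what is moved stays moved. The work goes in short steps, Python scripts to look and compute and a tool call to move; the robot and the scene stay as the last step left them, time stands still between calls to the robot, and variables do not carry over. Pictures are saved under pics/ and viewed, at most 17 in all, crops included, and the job is handed in when it is done.

Besides the shell and the picture viewer there is one more tool, called after "Call:" as name([rows], argument=value, ...), one row to a line, values as JSON. send_rows: Moves the arm, as the interface text tells. Its arguments: {"type":"object","properties":{"deltas":{"type":"array","items":{"type":"array","items":{"type":"number"}}},"force":{"type":"number"}},"required":["deltas"]}

```bash
mkdir -p pics; ls; python3 - <<'E'
from station import bot, imaging, nets
import cv2,numpy as np
o=bot.get_obs(); print({k:np.round(v,3).tolist() for k,v in o.items()})
for c in ["scene","side"]:
    r=imaging.camera(c); cv2.imwrite(f"pics/{c}0.png",cv2.cvtColor(r["img"],cv2.COLOR_RGB2BGR)); np.savez(f"{c}0.npz",**r)
    print(c,r["fx"],r["cx"],r["cy"],np.round(r["world_from_camera"],3).tolist())
    for t in "long_bone short_bone hip_liner round_pad square_pad oblong_pad drip_board sieve_cup scoop".split():
        print(t,[(np.round(d["at"],3).tolist(),round(d["confidence"],2)) for d in nets.look_for(c,t)])
E
```

```text
pics
{'clock': 0.0, 'joint_positions': [-72.319, 39.533, -11.147, 89.747, 9.011, 51.71, -12.324], 'dq': [0.061, -0.01, -0.044, -0.057, -0.015, -0.002, 0.044], 'tau': [-0.0, -53.961, -1.267, -15.853, 0.009, 0.01, 0.0], 'tcp_pos': [0.169, 0.601, 0.199], 'tcp_rot': [[-0.963, 0.271, -0.0], [0.271, 0.963, -0.002], [-0.0, -0.002, -1.0]], 'ft_force': [0.614, -0.313, 0.747], 'ft_torque': [-0.005, 0.029, 0.011], 'gripper_force': 0.0, 'grip_width': 0.999}
scene 384.8816409165614 283.25712404494124 199.85567172351108 [[0.012, 0.782, -0.623, 0.914], [1.0, -0.004, 0.013, -0.043], [0.008, -0.623, -0.782, 0.571], [0.0, 0.0, 0.0, 1.0]]
long_bone [([0.481, 0.009, 0.026], 0.97), ([0.618, -0.205, 0.014], 0.76), ([0.503, -0.136, 0.016], 0.7), ([0.625, 0.262, 0.015], 0.57), ([0.37, -0.122, 0.018], 0.56)]
short_bone [([0.453, -0.29, 0.023], 0.54), ([0.654, 0.118, 0.016], 0.39)]
hip_liner [([0.429, 0.247, 0.034], 0.57)]
round_pad [([0.449, -0.28, 0.009], 0.84)]
square_pad [([0.488, 0.001, 0.015], 0.69)]
oblong_pad [([0.472, 0.232, 0.011], 0.79)]
drip_board [([0.655, 0.118, 0.016], 0.72)]
sieve_cup [([0.627, -0.082, 0.027], 0.73)]
scoop [([0.593, -0.306, 0.016], 0.84)]
side 396.61383327195324 282.8998143124309 209.84716264429466 [[0.735, -0.426, 0.527, 0.101], [-0.677, -0.437, 0.592, -0.467], [-0.022, -0.792, -0.611, 0.519], [0.0, 0.0, 0.0, 1.0]]
long_bone [([0.609, -0.206, 0.012], 0.78), ([0.365, -0.122, 0.015], 0.56), ([0.463, 0.002, 0.024], 0.53), ([0.615, 0.262, 0.015], 0.52)]
short_bone [([0.444, -0.294, 0.024], 0.8), ([0.634, -0.087, 0.034], 0.56)]
hip_liner [([0.431, 0.239, 0.036], 0.85)]
round_pad [([0.428, -0.292, 0.008], 0.72)]
square_pad [([0.458, -0.003, 0.012], 0.86)]
oblong_pad [([0.424, 0.229, 0.01], 0.94)]
drip_board [([0.644, 0.114, 0.016], 0.9)]
sieve_cup [([0.638, -0.088, 0.036], 0.92)]
scoop [([0.604, -0.303, 0.014], 0.91)]
```

View pics/scene0.png

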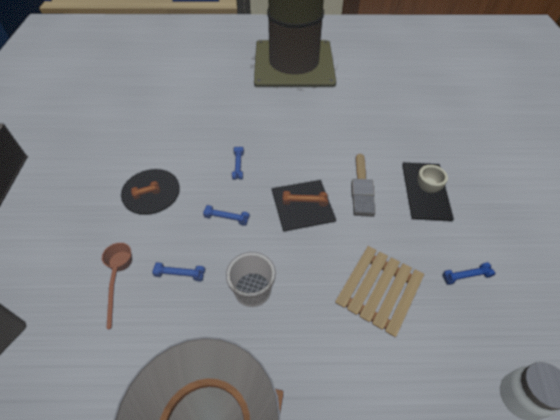

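View pics/side0.png

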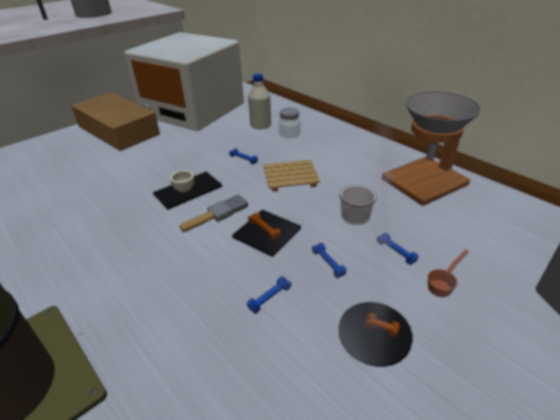

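The candidates in the scene picture:
- **Long amber bone:** (305,198) on the square pad. The look-alikes are the blue bones at (227,214), (238,163), (179,271) and (469,272), which I reject by colour.
- **Short amber bone:** (146,190) on the round pad.
- **Liner:** (432,178) on the oblong pad. The white sieve cup at (251,277) and the jar at (540,390) are not it.

The wooden board is at (381,290), and a brush lies at (363,185).

```bash
cat > h.py <<'E'
import numpy as np, cv2
def load(c): return dict(np.load(f"{c}.npz"))
def plane(r,uv,z):
    uv=np.asarray(uv,float); T=r["world_from_camera"]
    d=np.c_[(uv[:,0]-r["cx"])/r["fx"],(uv[:,1]-r["cy"])/r["fy"],np.ones(len(uv))]@T[:3,:3].T
    return (T[:3,3]+d*((z-T[2,3])/d[:,2])[:,None])[:,:2]
def cloud(r):
    v,u=np.mgrid[:420,:560]; z=r["depth"]; T=r["world_from_camera"]
    P=np.stack([(u-r["cx"])/r["fx"]*z,(v-r["cy"])/r["fy"]*z,z],-1)
    return P@T[:3,:3].T+T[:3,3]
def rect(P):
    (c,s,a)=cv2.minAreaRect((P*1000).astype(np.float32))
    if s[0]<s[1]: s=s[::-1]; a+=90
    return np.round(c,1),np.round(s,1),round((a+90)%180-90,1)
def hsv(r): return cv2.cvtColor(r["img"],cv2.COLOR_RGB2HSV)
def near(C,xy,R): return np.hypot(C[...,0]-xy[0],C[...,1]-xy[1])<R
def big(m):
    n,l,s,_=cv2.connectedComponentsWithStats(m.astype(np.uint8)); return l==1+s[1:,4].argmax()
def uv(m): v,u=np.nonzero(m); return np.c_[u,v]
E
cat > m.py <<'E'
from h import *
for c in ["scene0","side0"]:
    r=load(c); C=cloud(r); H=hsv(r); print(c, "table z",np.median(C[near(C,(.5,.1),.3)][:,2]))
    for n,xy,R in [("round",(.45,-.285),.09),("square",(.475,0),.085),("oblong",(.45,.235),.1)]:
        m=big(near(C,xy,R)&(H[...,2]<75)&(C[...,2]<.02)); P=plane(r,uv(m),.010)
        print(n,rect(P),[np.round(np.array(x)*1,4) for x in cv2.minEnclosingCircle((P*1000).astype(np.float32))])
    m=big(near(C,(.65,.116),.1)&(C[...,2]>.008)&(C[...,2]<.03)&(H[...,1]>50)); print("board",rect(plane(r,uv(m),.016)))
    for n,xy,z in [("long",(.475,.005),.019),("short",(.45,-.29),.018)]:
        m=big(near(C,xy,.07)&(H[...,1]>130)&((H[...,0]<20)|(H[...,0]>170))&(H[...,2]>60)); P=plane(r,uv(m),z); print(n,m.sum(),rect(P),np.round(P.mean(0)*1000,1),"ztop",np.percentile(C[m][:,2],95))
    m=near(C,(.43,.242),.045)&(C[...,2]>.035)&(C[...,2]<.06); P=C[m]; 
    print("liner",m.sum(),np.round(np.percentile(P,[2,98],axis=0)*1000,1).tolist(),cv2.minEnclosingCircle((P[:,:2]*1000).astype(np.float32)))
    m=near(C,(.45,.12),.1)&(C[...,2]>.006)&(H[...,2]>80)&(C[...,1]>.07)&(C[...,1]<.18); print("brush",np.round(np.percentile(C[m],[2,98],axis=0)*1000).tolist())
r=load("scene0"); s=load("side0")
a=cv2.resize(r["img"][150:240,110:470],None,fx=2.2,fy=2.2); 
b=np.hstack([cv2.resize(s["img"][y:y+70,x:x+90],None,fx=2.93,fy=2.93,interpolation=cv2.INTER_CUBIC) for x,y in[(225,195),(340,295),(140,155)]])
cv2.imwrite("pics/crop.png",cv2.cvtColor(np.vstack([a,cv2.resize(b,(a.shape[1],205))]),cv2.COLOR_RGB2BGR))
E
python3 m.py
```

```text
scene0 table z 0.0008159371067883447
round (array([ 442.8, -285.5]), array([108.7, 103.9]), 26.5) [array([ 442.7512, -285.6698]), np.float64(54.7563)]
square (array([476.5,   2. ]), array([99.2, 96.3]), 12.5) [array([476.5998,   1.9205]), np.float64(67.3398)]
oblong (array([443.4, 239.8]), array([139.6,  74.4]), -4.5) [array([444.3111, 237.7449]), np.float64(76.2991)]
board (array([647.4, 116.4]), array([119.2,  98.1]), -33.2)
long 20 (array([463. , -28.3]), array([14.4,  9. ]), -15.6) [462.6 -28.1] ztop 0.029910239656623133
short 19 (array([ 450.2, -310.6]), array([13.8,  5.6]), 25.8) [ 450.2 -310.7] ztop 0.027316512409126834
liner 291 [[409.9, 221.4, 35.4], [458.1, 269.5, 44.0]] ((434.1206970214844, 246.69219970703125), 27.098648071289062)
brush [[359.0, 96.0, 9.0], [500.0, 135.0, 22.0]]
side0 table z 0.000901132717761377
round (array([ 442.1, -291.4]), array([108.9,  96.3]), 66.8) [array([ 436.7958, -289.3589]), np.float64(54.7558)]
square (array([470.3,  -1.1]), array([102. , 100.7]), 12.7) [array([471.8362,  -1.8834]), np.float64(69.1143)]
oblong (array([437.7, 235.1]), array([137.6,  80. ]), -4.3) [array([437.7639, 235.5108]), np.float64(77.2882)]
board (array([643.6, 112. ]), array([117.9, 107.5]), -33.0)
long 257 (array([475. ,   6.7]), array([82.1, 25.2]), 86.9) [473.5   5.1] ztop 0.0286016857394061
short 235 (array([ 451.5, -292. ]), array([45.3, 25.1]), -66.5) [ 454.  -296.3] ztop 0.027248243396524166
liner 187 [[408.4, 220.7, 35.1], [456.7, 270.0, 43.8]] ((432.6685485839844, 246.1753387451172), 26.509443283081055)
brush [[353.0, 97.0, 8.0], [498.0, 135.0, 22.0]]
```

View pics/crop.png

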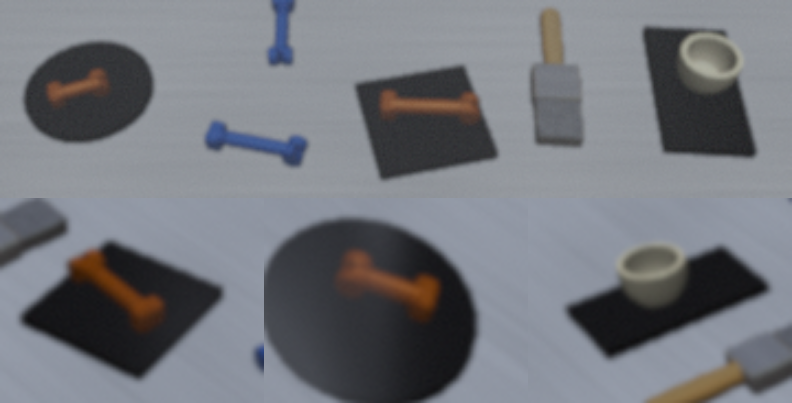

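The crop confirms it: the orange short bone is on the round disc, the orange long bone on the square and the white cup on the oblong, with only blue bones off the pads. Next I move above the liner for a wrist look.

Call:
send_rows([
  [-0.97, -0.75, 0, 0, 0, 0, 1],
  [-0.97, -0.75, 0, 0, 0, 0, 1],
  [-0.97, -0.75, 0, 0, 0, 0, 1],
  [-0.97, -0.75, 0, 0, 0, 0, 1],
  [-0.97, -0.75, 0, 0, 0, 0, 1],
  [-0.97, -0.75, 0, 0, 0, 0, 1],
  [-0.97, -0.75, 0, 0, 0, 0, 1],
  [-0.97, -0.75, 0, 0, 0, 0, 1],
  [-0.97, -0.75, 0, 0, 0, 0, 1],
  [-0.97, -0.75, 0, 0, 0, 0, 1],
  [-0.97, -0.75, 0, 0, 0, 0, 1],
  [-0.97, -0.75, 0, 0, 0, 0, 1],
])

```text
clock: 2.2
tcp_pos: [0.4334, 0.2458, 0.1999]
tcp_rot: [[-0.962, 0.271, 0.001], [0.271, 0.962, 0.0], [-0.0, 0.001, -1.0]]
ft_force: [1.2, -0.5, -0.2]
grip_width: 1.0
gripper_force: 0.0
```

```bash
cat >> h.py <<'E'
def wrist(name):
    from station import bot, imaging
    o=bot.get_obs(); r=imaging.camera("wrist")
    T=np.eye(4); T[:3,:3]=o["tcp_rot"]; T[:3,3]=o["tcp_pos"]; r["world_from_camera"]=T@r["T_tool_cam"]
    cv2.imwrite(f"pics/{name}.png",cv2.cvtColor(r["img"],cv2.COLOR_RGB2BGR)); np.savez(f"{name}.npz",**r); return r,o
def dirs(r,uv):
    uv=np.asarray(uv,float); a=(uv[:,0]-r["cx"])/r["fx"]; b=(uv[:,1]-r["cy"])/r["fy"]; t=np.hypot(a,b); k=np.sin(t)/np.maximum(t,1e-9)
    return np.c_[a*k,b*k,np.cos(t)]
def wplane(r,uv,z):
    T=r["world_from_camera"]; d=dirs(r,uv)@T[:3,:3].T
    return (T[:3,3]+d*((z-T[2,3])/d[:,2])[:,None])[:,:2]
def wcloud(r):
    v,u=np.mgrid[:420,:560]; d=dirs(r,np.c_[u.ravel(),v.ravel()]); d=d/np.maximum(d[:,2:],.05)*r["depth"].reshape(-1,1); T=r["world_from_camera"]
    return (d@T[:3,:3].T+T[:3,3]).reshape(420,560,3)
def todelta(o,target):
    return np.round(np.array(o["tcp_rot"]).T@(np.array(target)-o["tcp_pos"])/.03,2)
E
python3 - <<'E'
from h import *
r,o=wrist("w1"); print(o["tcp_pos"],np.round(o["tcp_rot"],3).tolist(),o["joint_positions"],r["fx"],np.round(r["T_tool_cam"],3).tolist())
C=wcloud(r);print(np.median(C[near(C,(.43,.4),.05)][:,2]))
E
```

```text
[0.43336704 0.24576063 0.19989514] [[-0.962, 0.271, 0.001], [0.271, 0.962, 0.0], [-0.0, 0.001, -1.0]] [-25.51416138  30.36967044 -14.44838824 111.10892975  11.35796624
  39.83724552  27.4463808 ] 325.19226210127806 [[-0.0, -0.961, -0.275, 0.07], [1.0, -0.0, -0.001, 0.001], [0.0, -0.275, 0.961, -0.174], [0.0, 0.0, 0.0, 1.0]]
-0.0006393572278212967
```

View pics/w1.png

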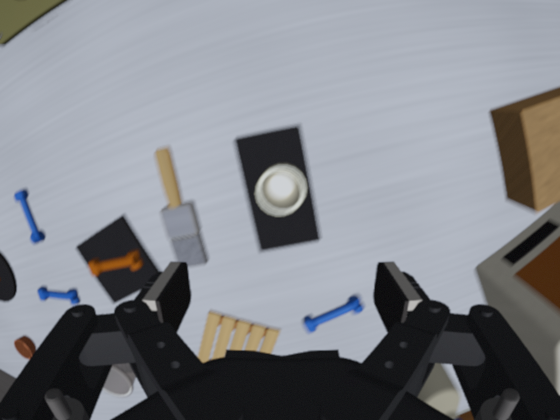

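The wrist view shows the liner at (281,190) on the oblong pad (278,188), with the brush well to the left at (183,210). Measuring now.

```bash
cat > mw.py <<'E'
from h import *
import sys
from station import bot
def run(name,what):
    r=load(name); C=wcloud(r); H=hsv(r); out={}
    for n,xy in what:
        if n in("round","square","oblong"):
            m=big(near(C,xy,.095)&(H[...,2]<75)&(C[...,2]<.02)); P=wplane(r,uv(m),.010)
            print(n,rect(P),[np.round(x,1) for x in cv2.minEnclosingCircle((P*1000).astype(np.float32))])
        elif n in("long","short"):
            m=big(near(C,xy,.07)&(H[...,1]>130)&((H[...,0]<20)|(H[...,0]>165))&(H[...,2]>60)); P=wplane(r,uv(m),.019 if n=="long" else .018)
            c,s,a=rect(P); P=P*1000; d=np.array([np.cos(np.radians(a)),np.sin(np.radians(a))]); q=(P-c)@d; w=(P-c)@np.array([-d[1],d[0]])
            prof=[np.round(np.ptp(w[abs(q-t)<1.6]),0) for t in np.arange(-s[0]/2+2,s[0]/2-1,3)]
            print(n,m.sum(),c,s,a,"mean",P.mean(0).round(1),"widths along",prof,"ztop",np.percentile(C[m][:,2],95))
        elif n=="liner":
            m=big(near(C,xy,.045)&(C[...,2]>.022)&(H[...,2]>110)); P=wplane(r,uv(m),.042); print(n,m.sum(),[np.round(x,1) for x in cv2.minEnclosingCircle((P*1000).astype(np.float32))],rect(P),"ztop",np.percentile(C[m][:,2],97))
        elif n=="board":
            m=near(C,xy,.1)&(C[...,2]>.008)&(C[...,2]<.03)&(H[...,1]>50); print("board",rect(wplane(r,uv(m),.016)))
E
python3 - <<'E'
from mw import run
run("w1",[("oblong",(.44,.237)),("liner",(.433,.246)),("long",(.474,.005)),("square",(.474,0))])
E
```

```text
oblong (array([441.9, 240.6]), array([133.6,  69.3]), -4.4) [array([441.9, 240.5]), np.float64(74.2)]
liner 952 [array([433.6, 247.5]), np.float64(25.8)] (array([433.7, 247.2]), array([50.2, 50.1]), 74.2) ztop 0.042573465686046655
long 743 [474.8   4.8] [87.2 28.3] 87.5 mean [473.7   8.5] widths along [np.float64(18.0), np.float64(25.0), np.float64(23.0), np.float64(23.0), np.float64(21.0), np.float64(19.0), np.float64(15.0), np.float64(15.0), np.float64(14.0), np.float64(15.0), np.float64(15.0), np.float64(16.0), np.float64(15.0), np.float64(15.0), np.float64(16.0), np.float64(15.0), np.float64(15.0), np.float64(16.0), np.float64(15.0), np.float64(15.0), np.float64(16.0), np.float64(24.0), np.float64(25.0), np.float64(27.0), np.float64(27.0), np.float64(26.0), np.float64(26.0), np.float64(23.0), np.float64(21.0)] ztop 0.027726279279760183
square (array([475.4,   4.4]), array([96.7, 96.4]), 12.5) [array([474.1,   4.6]), np.float64(65.9)]
```

Call:
send_rows([
  [0.02, 0.05, 0.7, 0, 0, 0, 1],
  [0, 0, 0.9, 0, 0, 0, 1],
  [0, 0, 0.9, 0, 0, 0, 1],
  [0, 0, 0.9, 0, 0, 0, 1],
  [0, 0, 0.8, 0, 0, 0, 1],
  [0, 0, 0.6, 0, 0, 0, 1],
  [0, 0, 0.5, 0, 0, 0, 1],
  [0, 0, 0.2, 0, 0, 0, 1],
  [0, 0, 0.1, 0, 0, 0, 1],
  [0, 0, 0, 0, 0, 0, 1],
], force=30)

```text
clock: 3.25
tcp_pos: [0.4324, 0.2488, 0.0319]
tcp_rot: [[-0.963, 0.271, 0.0], [0.271, 0.963, 0.0], [-0.0, 0.0, -1.0]]
ft_force: [0.1, 0.9, 0.6]
grip_width: 1.004
gripper_force: 0.0
```

Call:
send_rows([
  [0, 0, 0, 0, 0, 0, 0.5],
  [0, 0, 0, 0, 0, 0, 0.5],
  [0, 0, 0, 0, 0, 0, 0.5],
  [0, 0, 0, 0, 0, 0, 0.5],
  [0, 0, 0, 0, 0, 0, 0.5],
  [0, 0, 0, 0, 0, 0, 0.5],
  [0, 0, 0, 0, 0, 0, 0.5],
  [0, 0, 0, 0, 0, 0, 0.5],
])

```text
clock: 4.05
tcp_pos: [0.4322, 0.2486, 0.0317]
tcp_rot: [[-0.962, 0.271, -0.0], [0.271, 0.962, 0.0], [0.0, 0.0, -1.0]]
ft_force: [0.8, -1.0, -0.8]
grip_width: 0.497
gripper_force: 0.0
```

```bash
python3 - <<'E'
from h import *
r,o=wrist("w2"); cv2.imwrite("pics/w2c.png",cv2.cvtColor(r["img"],cv2.COLOR_RGB2BGR)[150:420,100:460])
E
```

```text
(no output)
```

View pics/w2c.png

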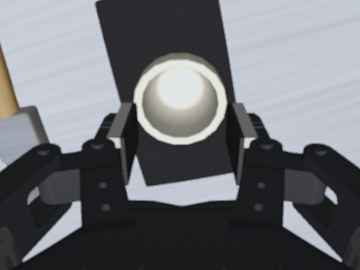

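The crop shows the liner between the pads, centred and not yet touched, so I close further.

Call:
send_rows([
  [0, 0, 0, 0, 0, 0, 0.3],
  [0, 0, 0, 0, 0, 0, 0.3],
  [0, 0, 0, 0, 0, 0, 0.3],
  [0, 0, 0, 0, 0, 0, 0.3],
  [0, 0, 0, 0, 0, 0, 0.3],
], force=30)

```text
clock: 4.6
tcp_pos: [0.4322, 0.2486, 0.0317]
tcp_rot: [[-0.962, 0.271, -0.0], [0.271, 0.962, 0.0], [0.0, 0.0, -1.0]]
ft_force: [-0.5, 0.1, 0.4]
grip_width: 0.301
gripper_force: 0.0
```

```bash
python3 - <<'E'
from h import *
from mw import run
r,o=wrist("w3"); im=cv2.cvtColor(r["img"],cv2.COLOR_RGB2BGR)[150:420,100:460]
from station import imaging
s=imaging.camera("side"); b=cv2.resize(cv2.cvtColor(s["img"],cv2.COLOR_RGB2BGR)[100:240,110:297],(360,270))
cv2.imwrite("pics/w3c.png",np.hstack([im,b]))
run("w3",[("liner",(.433,.246))]); C=wcloud(r); 
for x,y in [(230,250),(335,250),(280,240),(280,290),(230,290),(335,300)]: print(x,y,np.round(C[y,x],3))
E
```

```text
liner 1668 [array([431. , 248.9]), np.float64(25.7)] (array([421.3, 250.9]), array([50.7, 31. ]), 77.8) ztop 0.04316388434092946
230 250 [0.436 0.213 0.008]
335 250 [0.455 0.28  0.008]
280 240 [0.436 0.248 0.015]
280 290 [0.456 0.242 0.042]
230 290 [0.416 0.235 0.105]
335 300 [0.426 0.27  0.112]
```

View pics/w3c.png

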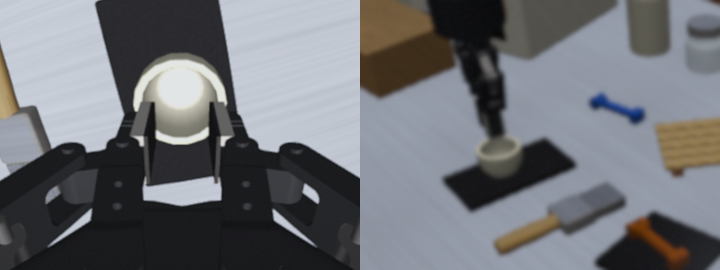

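```bash
python3 - <<'E'
from h import *
from station import bot
o=bot.get_obs()
for n,w in[("w1",None),("w2",.5),("w3",.3)]:
    r=load(n); T=r["world_from_camera"]@np.linalg.inv(r["T_tool_cam"]); C=wcloud(r); P=(C-T[:3,3])@T[:3,:3]
    for sgn in(-1,1):
        m=(r["depth"]>.02)&(P[...,1]*sgn>.003)&(P[...,1]*sgn<.075)&(abs(P[...,0])<.03)&(P[...,2]<(-.012 if n!="w1" else .05))
        Q=P[m]; print(n,sgn,m.sum(),np.round(np.percentile(Q,[1,50,99],axis=0)*1000).tolist())
    if n=="w3":
        for v in range(240,300,6): print(v,[tuple(np.round(P[v,u]*1000).astype(int)) for u in(238,244,250,256)])
E
```

```text
w1 -1 22172 [[-10.0, -70.0, -137.0], [11.0, -42.0, -115.0], [20.0, -4.0, -51.0]]
w1 1 22825 [[-10.0, 4.0, -137.0], [11.0, 44.0, -115.0], [20.0, 72.0, -51.0]]
w2 -1 23677 [[-10.0, -62.0, -135.0], [11.0, -36.0, -114.0], [20.0, -4.0, -43.0]]
w2 1 24370 [[-10.0, 4.0, -135.0], [11.0, 36.0, -114.0], [20.0, 65.0, -43.0]]
w3 -1 23727 [[-10.0, -60.0, -135.0], [11.0, -32.0, -113.0], [20.0, -4.0, -43.0]]
w3 1 24369 [[-10.0, 4.0, -135.0], [11.0, 34.0, -113.0], [20.0, 63.0, -43.0]]
240 [(np.int64(7), np.int64(-23), np.int64(-10)), (np.int64(7), np.int64(-19), np.int64(-11)), (np.int64(-2), np.int64(-18), np.int64(12)), (np.int64(-3), np.int64(-15), np.int64(16))]
246 [(np.int64(3), np.int64(-23), np.int64(-9)), (np.int64(-1), np.int64(-21), np.int64(1)), (np.int64(-5), np.int64(-18), np.int64(11)), (np.int64(-7), np.int64(-15), np.int64(16))]
252 [(np.int64(-1), np.int64(-23), np.int64(-10)), (np.int64(11), np.int64(-16), np.int64(-38)), (np.int64(11), np.int64(-13), np.int64(-36)), (np.int64(-10), np.int64(-15), np.int64(13))]
258 [(np.int64(11), np.int64(-18), np.int64(-44)), (np.int64(11), np.
[... 546 characters left out ...]
 (np.int64(11), np.int64(-14), np.int64(-60)), (np.int64(9), np.int64(-12), np.int64(-56)), (np.int64(-17), np.int64(-14), np.int64(-6))]
282 [(np.int64(11), np.int64(-15), np.int64(-65)), (np.int64(11), np.int64(-13), np.int64(-65)), (np.int64(7), np.int64(-12), np.int64(-58)), (np.int64(-7), np.int64(-11), np.int64(-32))]
288 [(np.int64(10), np.int64(-15), np.int64(-69)), (np.int64(10), np.int64(-13), np.int64(-69)), (np.int64(4), np.int64(-12), np.int64(-58)), (np.int64(-41), np.int64(-17), np.int64(22))]
294 [(np.int64(12), np.int64(-14), np.int64(-76)), (np.int64(8), np.int64(-13), np.int64(-69)), (np.int64(2), np.int64(-12), np.int64(-59)), (np.int64(-46), np.int64(-17), np.int64(22))]
```

```bash
python3 - <<'E'
from h import *
from station import imaging
for c in("side","scene"):
    r=imaging.camera(c); C=cloud(r); m=near(C,(.432,.2486),.045)&(r["depth"]>0)
    z=C[m][:,2]; print(c,np.histogram(z,np.arange(0,.2,.008)))
    if c=="scene": 
        cv2.imwrite("pics/s4.png",cv2.cvtColor(cv2.resize(r["img"][60:240,360:520],None,fx=3,fy=3),cv2.COLOR_RGB2BGR))
E
```

```text
side (array([ 36, 418,  61, 105, 135,  92,   0,   2,  28,  41,  38,  43,  27,
        17,  46,  21,  28,  25,  36,  39,  69, 100,  53,  50]), array([0.   , 0.008, 0.016, 0.024, 0.032, 0.04 , 0.048, 0.056, 0.064,
       0.072, 0.08 , 0.088, 0.096, 0.104, 0.112, 0.12 , 0.128, 0.136,
       0.144, 0.152, 0.16 , 0.168, 0.176, 0.184, 0.192]))
scene (array([ 58, 671, 126, 152, 156, 178,   0,   1,  34,  62,  74,  81,  64,
        93, 208, 150, 135, 133, 134, 169, 226, 283, 115,  36]), array([0.   , 0.008, 0.016, 0.024, 0.032, 0.04 , 0.048, 0.056, 0.064,
       0.072, 0.08 , 0.088, 0.096, 0.104, 0.112, 0.12 , 0.128, 0.136,
       0.144, 0.152, 0.16 , 0.168, 0.176, 0.184, 0.192]))
```

View pics/s4.png

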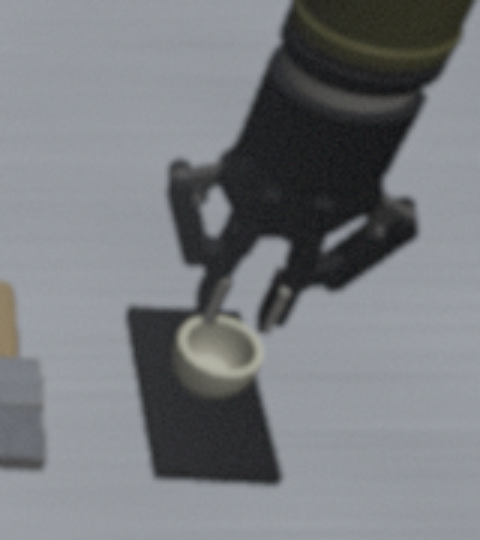

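The side and scene depth show the real fingertips at about z 0.066 while the TCP reads 0.032. The finger tips therefore sit about 35–50 mm behind the reported TCP, not 8 mm ahead of it. I work from the measured tips from here: reopen and go lower carefully.

Call:
send_rows([
  [0, 0, 0, 0, 0, 0, 1],
  [0, 0, 0, 0, 0, 0, 1],
  [0, 0, 0, 0, 0, 0, 1],
  [0, 0, 0, 0, 0, 0, 1],
  [0, 0, 0.3, 0, 0, 0, 1],
  [0, 0, 0.4, 0, 0, 0, 1],
  [0, 0, 0.4, 0, 0, 0, 1],
  [0, 0, 0.4, 0, 0, 0, 1],
  [0, 0, 0.1, 0, 0, 0, 1],
  [0, 0, 0, 0, 0, 0, 1],
])

```text
clock: 5.8
tcp_pos: [0.4317, 0.2482, -0.0172]
tcp_rot: [[-0.963, 0.271, -0.001], [0.271, 0.963, -0.001], [0.001, -0.001, -1.0]]
ft_force: [-0.5, 0.4, 0.1]
grip_width: 0.998
gripper_force: 0.0
```

Call:
send_rows([
  [0, 0, 0, 0, 0, 0, 0.4],
  [0, 0, 0, 0, 0, 0, 0.4],
  [0, 0, 0, 0, 0, 0, 0.4],
  [0, 0, 0, 0, 0, 0, 0.4],
  [0, 0, 0, 0, 0, 0, 0.4],
  [0, 0, 0, 0, 0, 0, 0.4],
  [0, 0, 0, 0, 0, 0, 0.4],
  [0, 0, 0, 0, 0, 0, 0.4],
], force=25)

```text
clock: 6.6
tcp_pos: [0.4326, 0.2487, -0.0156]
tcp_rot: [[-0.962, 0.271, 0.001], [0.271, 0.962, 0.001], [-0.001, 0.001, -1.0]]
ft_force: [-0.3, -0.8, 6.7]
grip_width: 0.605
gripper_force: 25.9
```

Gripped at 0.605 (51 mm) with 26 N, which matches the liner. Next I lift it and carry it over the board.

Call:
send_rows([
  [0, 0, -0.2, 0, 0, 0, 0.4],
  [0, 0, -0.4, 0, 0, 0, 0.4],
  [0, 0, -0.7, 0, 0, 0, 0.4],
  [0, 0, -0.9, 0, 0, 0, 0.4],
  [0, 0, -0.8, 0, 0, 0, 0.4],
  [0, 0, -0.4, 0, 0, 0, 0.4],
  [0, 0, 0, 0, 0, 0, 0.4],
])

```text
clock: 7.3
tcp_pos: [0.4335, 0.2492, 0.088]
tcp_rot: [[-0.962, 0.272, 0.004], [0.272, 0.962, 0.002], [-0.003, 0.003, -1.0]]
ft_force: [0.8, 0.3, -1.1]
grip_width: 0.602
gripper_force: 26.2
```

Call:
send_rows([
  [-0.4, -0.12, 0, 0, 0, 0, 0.4],
  [-0.8, -0.24, 0, 0, 0, 0, 0.4],
  [-0.95, -0.28, 0, 0, 0, 0, 0.4],
  [-0.95, -0.28, 0, 0, 0, 0, 0.4],
  [-0.95, -0.28, 0, 0, 0, 0, 0.4],
  [-0.95, -0.28, 0, 0, 0, 0, 0.4],
  [-0.95, -0.28, 0, 0, 0, 0, 0.4],
  [-0.9, -0.26, 0, 0, 0, 0, 0.4],
  [-0.7, -0.2, 0, 0, 0, 0, 0.4],
  [-0.45, -0.14, 0, 0, 0, 0, 0.4],
  [0, 0, 0, 0, 0, 0, 0.4],
])

```text
clock: 8.4
tcp_pos: [0.6456, 0.1113, 0.0841]
tcp_rot: [[-0.961, 0.276, -0.0], [0.276, 0.961, -0.002], [-0.0, -0.002, -1.0]]
ft_force: [0.2, 0.2, 0.3]
grip_width: 0.606
gripper_force: 26.2
```

```bash
python3 - <<'E'
from h import *
from station import imaging,bot
o=bot.get_obs(); print(o["tcp_pos"],o["joint_positions"],o["grip_width"],o["ft_force"],todelta(o,[.645,.115,-.009]))
for c in("side","scene"):
    r=imaging.camera(c); C=cloud(r); H=hsv(r); p=o["tcp_pos"]
    m=near(C,p,.03)&(C[...,2]<p[2]+.07)&(C[...,2]>.05)&(H[...,1]<80)&(H[...,2]>130); print(c,m.sum(),np.round(np.percentile(C[m],[2,98],axis=0)*1000).tolist())
E
```

```text
[0.64559346 0.1113315  0.08413266] [ -5.69350469  50.2361693  -15.58115408  89.27559185  17.81215989
  42.99653488  44.94813793] 0.6058358654509968 [0.18506622 0.19131559 0.25827516] [0.05 0.12 3.1 ]
side 21 [[623.0, 97.0, 137.0], [638.0, 132.0, 143.0]]
scene 790 [[623.0, 89.0, 114.0], [670.0, 136.0, 143.0]]
```

Call:
send_rows([
  [0.03, 0.06, 0.4, 0, 0, 0, 0.4],
  [0.03, 0.05, 0.7, 0, 0, 0, 0.4],
  [0, 0, 0.7, 0, 0, 0, 0.4],
  [0, 0, 0.6, 0, 0, 0, 0.4],
  [0, 0, 0.4, 0, 0, 0, 0.4],
  [0, 0, 0.15, 0, 0, 0, 0.4],
  [0, 0, 0.07, 0, 0, 0, 0.4],
  [0, 0, 0.05, 0, 0, 0, 0.4],
  [0, 0, 0, 0, 0, 0, 0.4],
])

```text
clock: 9.4
tcp_pos: [0.6437, 0.1191, -0.0058]
tcp_rot: [[-0.962, 0.271, 0.001], [0.271, 0.962, 0.0], [-0.001, 0.001, -1.0]]
ft_force: [0.8, -0.1, -0.0]
grip_width: 0.601
gripper_force: 26.2
```

Call:
send_rows([
  [-0.05, -0.1, 0.06, 0, 0, 0, 0.4],
  [0, 0, 0.04, 0, 0, 0, 0.4],
  [0, 0, 0.03, 0, 0, 0, 0.4],
  [0, 0, 0.03, 0, 0, 0, 0.4],
  [0, 0, 0, 0, 0, 0, 0.4],
])

```text
clock: 9.9
tcp_pos: [0.6443, 0.1148, -0.0096]
tcp_rot: [[-0.962, 0.272, 0.001], [0.272, 0.962, -0.001], [-0.001, -0.001, -1.0]]
ft_force: [-3.0, -1.5, 10.3]
grip_width: 0.598
gripper_force: 26.9
```

The liner has touched the board, with about 10 N of contact. I release, lift and turn for the long bone.

Call:
send_rows([
  [0, 0, -0.03, 0, 0, 0, 0.75],
  [0, 0, 0, 0, 0, 0, 0.8],
  [0, 0, 0, 0, 0, 0, 0.85],
  [0, 0, -0.2, 0, 0, 0, 0.85],
  [0, 0, -0.5, 0, 0, 0, 0.85],
  [0, 0, -0.8, 0, 0, 0, 0.8],
  [0, 0, -1, 0, 0, 0.094, 0.8],
  [0, 0, -1, 0, 0, 0.094, 0.8],
  [0, 0, -1, 0, 0, 0.094, 0.8],
  [0, 0, -1, 0, 0, 0.094, 0.8],
  [0, 0, -0.7, 0, 0, 0.094, 0.8],
  [0, 0, -0.4, 0, 0, 0.094, 0.8],
])

```text
clock: 11.1
tcp_pos: [0.645, 0.1164, 0.1915]
tcp_rot: [[-0.393, 0.919, 0.005], [0.919, 0.393, 0.002], [0.0, 0.005, -1.0]]
ft_force: [0.5, -0.2, 0.2]
grip_width: 0.802
gripper_force: 0.0
```

Call:
send_rows([
  [0, 0, 0, 0, 0, 0.094, 0.8],
  [0, 0, 0, 0, 0, 0.094, 0.8],
  [0, 0, 0, 0, 0, 0.094, 0.8],
  [0, 0, 0, 0, 0, 0, 0.8],
])

```text
clock: 11.5
tcp_pos: [0.6438, 0.1162, 0.1889]
tcp_rot: [[0.033, 0.999, 0.001], [0.999, -0.033, 0.001], [0.001, 0.001, -1.0]]
ft_force: [-0.3, -0.3, 0.7]
grip_width: 0.801
gripper_force: 0.0
```

```bash
python3 - <<'E'
from h import *
from station import bot
o=bot.get_obs(); print(o["tcp_pos"],np.round(o["tcp_rot"],3).tolist(),o["joint_positions"],todelta(o,[.474,.006,.19]))
E
```

```text
[0.64382622 0.11623763 0.18885313] [[0.033, 0.999, 0.001], [0.999, -0.033, 0.001], [0.001, 0.001, -1.0]] [-16.90568891  42.39335094   5.03162681  85.44999504  -4.30871188
  52.28021154 -12.42156006] [-3.86 -5.54 -0.05]
```

Call:
send_rows([
  [-0.35, -0.5, 0, 0, 0, 0, 0.6],
  [-0.6, -0.85, 0, 0, 0, 0, 0.6],
  [-0.65, -0.95, 0, 0, 0, 0, 0.6],
  [-0.65, -0.95, 0, 0, 0, 0, 0.6],
  [-0.65, -0.95, 0, 0, 0, 0, 0.6],
  [-0.6, -0.84, 0, 0, 0, 0, 0.6],
  [-0.36, -0.5, 0, 0, 0, 0, 0.6],
  [0, 0, 0, 0, 0, 0, 0.6],
  [0, 0, 0, 0, 0, 0, 0.6],
])

```text
clock: 12.4
tcp_pos: [0.4751, 0.006, 0.1884]
tcp_rot: [[0.031, 1.0, 0.002], [1.0, -0.031, 0.001], [0.001, 0.002, -1.0]]
ft_force: [0.7, 1.0, 0.2]
grip_width: 0.6
gripper_force: 0.0
```

```bash
python3 - <<'E'
from h import *
from mw import run
r,o=wrist("w4"); print(o["tcp_pos"],np.round(o["tcp_rot"],3).tolist(),o["joint_positions"])
run("w4",[("long",(.474,.006)),("square",(.474,0)),("liner",(.645,.115)),("board",(.645,.115)),("oblong",(.44,.239)),("round",(.443,-.287)),("short",(.453,-.292))])
E
```

```text
[0.47511502 0.00597515 0.18839629] [[0.031, 1.0, 0.002], [1.0, -0.031, 0.001], [0.001, 0.002, -1.0]] [ -8.59286054  29.50999847   3.57956397 116.19518222  -3.21115525
  34.24579034  -4.57846195]
long 1254 [471.2   7.4] [86.2 22.3] 87.6 mean [471.1   8.8] widths along [np.float64(21.0), np.float64(22.0), np.float64(22.0), np.float64(22.0), np.float64(21.0), np.float64(18.0), np.float64(13.0), np.float64(13.0), np.float64(13.0), np.float64(13.0), np.float64(13.0), np.float64(13.0), np.float64(13.0), np.float64(13.0), np.float64(13.0), np.float64(13.0), np.float64(13.0), np.float64(13.0), np.float64(13.0), np.float64(13.0), np.float64(13.0), np.float64(13.0), np.float64(21.0), np.float64(22.0), np.float64(22.0), np.float64(22.0), np.float64(22.0), np.float64(22.0)] ztop 0.02772790837296448
square (array([473.8,   4.7]), array([97. , 96.8]), -77.6) [array([473.8,   4.5]), np.float64(67.4)]
liner 1057 [array([645. , 115.5]), np.float64(29.7)] (array([646.8, 114.6]), array([56. , 53.1]), 58.8) ztop 0.048505338626174725
board (array([645.8, 117.4]), array([118.8, 100.5]), -33.2)
oblong (array([438.5, 211.4]), array([136.3,  16.1]), -4.9) [array([438.6, 213.2]), np.float64(68.4)]
round (array([ 453.8, -227.5]), array([2.8, 0. ]), -1.2) [array([ 453.8, -227.5]), np.float64(1.4)]Traceback (most recent call last):
  File "<stdin>", line 4, in <module>
  File "mw.py", line 11, in run
    m=big(near(C,xy,.07)&(H[...,1]>130)&((H[...,0]<20)|(H[...,0]>165))&(H[...,2]>60)); P=wplane(r,uv(m),.019 if n=="long" else .018)
  File "h.py", line 18, in big
    n,l,s,_=cv2.connectedComponentsWithStats(m.astype(np.uint8)); return l==1+s[1:,4].argmax()
                                                                              ~~~~~~~~~~~~~~^^
ValueError: attempt to get argmax of an empty sequence
```

View pics/w4.png

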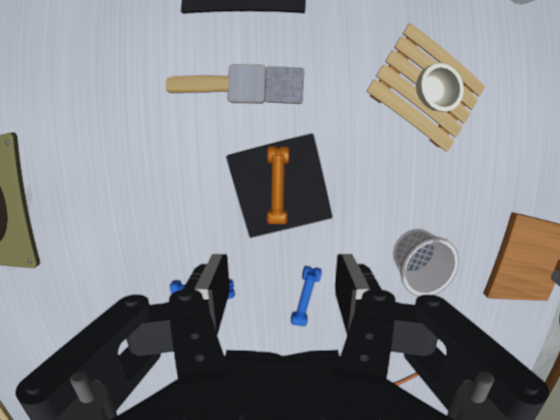

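The picture shows the liner standing in the middle of the board at (441,88). The long amber bone is centred between the fingers at (278,185), with the blue bones clear. Descending.

Call:
send_rows([
  [0.02, -0.1, 0.5, 0, 0, 0, 0.5],
  [0, 0, 0.9, 0, 0, 0, 0.5],
  [0, 0, 1, 0, 0, 0, 0.5],
  [0, 0, 1, 0, 0, 0, 0.5],
  [0, 0, 1, 0, 0, 0, 0.5],
  [0, 0, 0.9, 0, 0, 0, 0.5],
  [0, 0, 0.7, 0, 0, 0, 0.5],
  [0, 0, 0.45, 0, 0, 0, 0.5],
  [0, 0, 0.2, 0, 0, 0, 0.5],
  [0, 0, 0.15, 0, 0, 0, 0.5],
  [0, 0, 0, 0, 0, 0, 0.5],
  [0, 0, 0, 0, 0, 0, 0.5],
])

```text
clock: 13.65
tcp_pos: [0.4716, 0.0063, -0.0159]
tcp_rot: [[0.032, 0.999, 0.001], [0.999, -0.032, 0.0], [0.0, 0.001, -1.0]]
ft_force: [0.2, -0.1, 0.8]
grip_width: 0.501
gripper_force: 0.0
```

```bash
python3 - <<'E'
from h import *
from mw import run
r,o=wrist("w5"); print(o["tcp_pos"],np.round(o["tcp_rot"],3).tolist(),o["ft_force"])
cv2.imwrite("pics/w5c.png",cv2.cvtColor(r["img"],cv2.COLOR_RGB2BGR)[130:400,100:460])
T=r["world_from_camera"]@np.linalg.inv(r["T_tool_cam"]); P=(wcloud(r)-T[:3,3])@T[:3,:3]
for s in(-1,1):
    m=(P[...,1]*s>.004)&(P[...,1]*s<.04)&(abs(P[...,0]-.01)<.004)&(P[...,2]<-.033); print(m.sum(),np.percentile(P[m],[50,98,99.5],axis=0).round(4).tolist())
run("w5",[("long",(.472,.0065))])
E
```

```text
[ 0.47156092  0.00632355 -0.01586756] [[0.032, 0.999, 0.001], [0.999, -0.032, 0.0], [0.0, 0.001, -1.0]] [ 0.15470469 -0.10520274  0.75836228]
5851 [[0.0121, -0.0241, -0.1096], [0.0136, -0.0044, -0.0392], [0.0139, -0.0041, -0.0366]]
5923 [[0.0121, 0.0245, -0.1108], [0.0136, 0.0383, -0.0393], [0.0139, 0.0395, -0.0367]]
long 5872 [470.7   5.6] [89.1 23. ] 86.9 mean [470.9  11.8] widths along [np.float64(21.0), np.float64(22.0), np.float64(22.0), np.float64(23.0), np.float64(22.0), np.float64(21.0), np.float64(21.0), np.float64(19.0), np.float64(13.0), np.float64(13.0), np.float64(13.0), np.float64(13.0), np.float64(13.0), np.float64(13.0), np.float64(13.0), np.float64(13.0), np.float64(13.0), np.float64(13.0), np.float64(13.0), np.float64(13.0), np.float64(13.0), np.float64(13.0), np.float64(13.0), np.float64(22.0), np.float64(23.0), np.float64(23.0), np.float64(23.0), np.float64(23.0), np.float64(22.0)] ztop 0.027554751802405516
```

View pics/w5c.png

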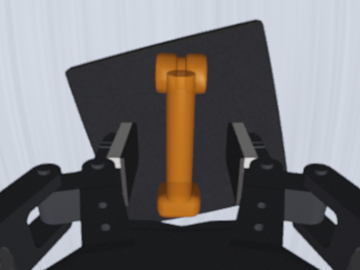

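The bone is centred between the open pads at crop (181,140). I lower another 6 mm and close.

Call:
send_rows([
  [0, 0, 0.1, 0, 0, 0, 0.4],
  [0, 0, 0.1, 0, 0, 0, 0.3],
  [0, 0, 0, 0, 0, 0, 0.05],
  [0, 0, 0, 0, 0, 0, 0.05],
  [0, 0, 0, 0, 0, 0, 0.05],
  [0, 0, 0, 0, 0, 0, 0.05],
  [0, 0, 0, 0, 0, 0, 0.05],
  [0, 0, 0, 0, 0, 0, 0.05],
], force=25)

```text
clock: 14.5
tcp_pos: [0.4712, 0.006, -0.0212]
tcp_rot: [[0.033, 0.999, 0.001], [0.999, -0.033, 0.0], [0.0, 0.001, -1.0]]
ft_force: [-0.8, -0.0, 13.5]
grip_width: 0.139
gripper_force: 26.9
```

Call:
send_rows([
  [0, 0, -0.15, 0, 0, 0, 0.05],
  [0, 0, -0.3, 0, 0, 0, 0.05],
  [0, 0, -0.6, 0, 0, 0, 0.05],
  [0, 0, -0.9, 0, 0, 0, 0.05],
  [0, 0, -1, 0, 0, 0, 0.05],
  [0, 0, -0.8, 0, 0, -0.03, 0.05],
  [0, 0, -0.3, 0, 0, -0.06, 0.05],
  [0, 0, 0, 0, 0, -0.088, 0.05],
  [0, 0, 0, 0, 0, -0.088, 0.05],
  [0, 0, 0, 0, 0, -0.088, 0.05],
  [0, 0, 0, 0, 0, -0.088, 0.05],
  [0, 0, 0, 0, 0, -0.088, 0.05],
])

```text
clock: 15.7
tcp_pos: [0.4707, 0.0059, 0.0995]
tcp_rot: [[-0.721, 0.693, 0.0], [0.693, 0.721, -0.0], [-0.0, -0.0, -1.0]]
ft_force: [0.7, -0.5, -0.2]
grip_width: 0.138
gripper_force: 24.4
```

Call:
send_rows([
  [0, 0, 0, 0, 0, -0.088, 0.05],
  [0, 0, 0, 0, 0, -0.088, 0.05],
  [0, 0, 0, 0, 0, -0.088, 0.05],
  [0, 0, 0, 0, 0, -0.088, 0.05],
  [0, 0, 0, 0, 0, -0.06, 0.05],
  [0, 0, 0, 0, 0, -0.03, 0.05],
  [0, 0, 0, 0, 0, 0, 0.05],
])

```text
clock: 16.4
tcp_pos: [0.4707, 0.0057, 0.0994]
tcp_rot: [[-0.997, 0.077, -0.0], [0.077, 0.997, -0.0], [0.0, -0.0, -1.0]]
ft_force: [0.1, 0.2, -0.7]
grip_width: 0.135
gripper_force: 24.4
```

```bash
python3 - <<'E'
from h import *
from mw import run
r,o=wrist("w6"); print(o["tcp_pos"],np.round(o["tcp_rot"],3).tolist(),o["grip_width"],o["ft_force"],o["joint_positions"])
print(np.degrees(np.arctan2(o["tcp_rot"][1][1],o["tcp_rot"][0][1])),todelta(o,[.441,.239,o["tcp_pos"][2]]))
run("w6",[("oblong",(.44,.239))])
C=wcloud(r);H=hsv(r);p=o["tcp_pos"]
m=big(near(C,p,.08)&(C[...,2]>.05)&(H[...,1]>130)&((H[...,0]<20)|(H[...,0]>165))&(H[...,2]>60)); P=wplane(r,uv(m),p[2]+.0402); print("held",m.sum(),rect(P),P.mean(0),np.percentile(C[m],[2,98],axis=0).round(3).tolist())
E
```

```text
[0.47072555 0.00574014 0.09941628] [[-0.997, 0.077, -0.0], [0.077, 0.997, -0.0], [0.0, -0.0, -1.0]] 0.13491803660080998 [ 0.09670167  0.18284201 -0.68201902] [  5.83002296  39.1731294  -19.35321161 120.87406119  30.23085043
  24.60069275  48.26331142]
85.58356966039555 [ 1.59  7.68 -0.  ]
oblong (array([439.9, 238.9]), array([136.3,  77.6]), -4.4) [array([440.2, 238.8]), np.float64(77.2)]
held 5936 (array([472.7,   6.7]), array([89.1, 22.8]), -4.4) [0.46474637 0.00731973] [[0.429, -0.002, 0.14], [0.507, 0.019, 0.149]]
```

The bone is held level at yaw -4.4°, which matches the pad. Moving to the oblong pad.

Call:
send_rows([
  [0.08, 0.4, 0, 0, 0, 0, 0.05],
  [0.16, 0.8, 0, 0, 0, 0, 0.05],
  [0.2, 0.95, 0, 0, 0, 0, 0.05],
  [0.2, 0.95, 0, 0, 0, 0, 0.05],
  [0.2, 0.95, 0, 0, 0, 0, 0.05],
  [0.2, 0.95, 0, 0, 0, 0, 0.05],
  [0.2, 0.95, 0, 0, 0, 0, 0.05],
  [0.18, 0.8, 0, 0, 0, 0, 0.05],
  [0.13, 0.6, 0, 0, 0, 0, 0.05],
  [0.1, 0.31, 0, 0, 0, 0, 0.05],
  [0, 0, 0, 0, 0, 0, 0.05],
  [0, 0, 0, 0, 0, 0, 0.05],
])

```text
clock: 17.65
tcp_pos: [0.439, 0.2381, 0.0991]
tcp_rot: [[-0.997, 0.077, -0.0], [0.077, 0.997, -0.001], [0.0, -0.001, -1.0]]
ft_force: [-0.8, -0.3, -0.2]
grip_width: 0.14
gripper_force: 24.4
```

Call:
send_rows([
  [0, 0, 0.4, 0, 0, 0, 0.05],
  [0, 0, 0.8, 0, 0, 0, 0.05],
  [0, 0, 0.9, 0, 0, 0, 0.05],
  [0, 0, 0.8, 0, 0, 0, 0.05],
  [0, 0, 0.5, 0, 0, 0, 0.05],
  [0, 0, 0.2, 0, 0, 0, 0.05],
  [0, 0, 0.1, 0, 0, 0, 0.05],
  [0, 0, 0, 0, 0, 0, 0.05],
  [0, 0, 0, 0, 0, 0, 0.05],
])

```text
clock: 18.55
tcp_pos: [0.4398, 0.239, -0.0111]
tcp_rot: [[-0.997, 0.077, 0.001], [0.077, 0.997, 0.001], [-0.001, 0.001, -1.0]]
ft_force: [-0.1, -0.3, -0.1]
grip_width: 0.139
gripper_force: 24.4
```

Next, the last 10 mm, gently.

Call:
send_rows([
  [0, 0, 0.12, 0, 0, 0, 0.05],
  [0, 0, 0.1, 0, 0, 0, 0.05],
  [0, 0, 0.06, 0, 0, 0, 0.05],
  [0, 0, 0.04, 0, 0, 0, 0.05],
  [0, 0, 0, 0, 0, 0, 0.05],
])

```text
clock: 19.05
tcp_pos: [0.4392, 0.2391, -0.0211]
tcp_rot: [[-0.997, 0.077, 0.0], [0.077, 0.997, 0.0], [-0.0, 0.0, -1.0]]
ft_force: [-0.5, -0.2, 3.9]
grip_width: 0.139
gripper_force: 26.7
```

Call:
send_rows([
  [0, 0, 0, 0, 0, 0, 0.25],
  [0, 0, 0, 0, 0, 0, 0.35],
  [0, 0, 0, 0, 0, 0, 0.4],
  [0, 0, -0.2, 0, 0, 0, 0.4],
  [0, 0, -0.5, 0, 0, 0, 0.4],
  [0, 0, -0.8, 0, 0, 0, 0.4],
  [0, 0, -1, 0, 0, 0.09, 0.5],
  [0, 0, -1, 0, 0, 0.09, 0.5],
  [0, 0, -1, 0, 0, 0.09, 0.5],
  [0, 0, -1, 0, 0, 0.09, 0.5],
  [0, 0, -1, 0, 0, 0.09, 0.5],
  [0, 0, -0.5, 0, 0, 0.09, 0.5],
])

```text
clock: 20.25
tcp_pos: [0.4399, 0.2396, 0.1914]
tcp_rot: [[-0.597, 0.802, 0.003], [0.802, 0.597, 0.003], [0.0, 0.004, -1.0]]
ft_force: [0.3, -0.3, -1.1]
grip_width: 0.498
gripper_force: 0.0
```

Call:
send_rows([
  [0, 0, 0, 0, 0, 0.09, 0.5],
  [0, 0, 0, 0, 0, 0.054, 0.5],
  [0, 0, 0, 0, 0, 0, 0.5],
])

```text
clock: 20.55
tcp_pos: [0.4389, 0.239, 0.1891]
tcp_rot: [[-0.407, 0.913, 0.0], [0.913, 0.407, 0.0], [-0.0, 0.0, -1.0]]
ft_force: [-0.2, -0.1, 0.6]
grip_width: 0.498
gripper_force: 0.0
```

```bash
python3 - <<'E'
from h import *
from station import bot
o=bot.get_obs(); print(o["tcp_pos"],np.round(o["tcp_rot"],3).tolist(),o["joint_positions"],todelta(o,[.453,-.292,.19]))
E
```

```text
[0.43891377 0.238964   0.1890709 ] [[-0.407, 0.913, 0.0], [0.913, 0.407, 0.0], [-0.0, 0.0, -1.0]] [-32.24776532  30.99941496  -2.50304092 111.96186863   2.14833516
  37.06902614 -12.07131645] [-16.36  -6.78  -0.03]
```

Call:
send_rows([
  [-0.4, -0.17, 0, 0, 0, 0, 0.5],
  [-0.8, -0.33, 0, 0, 0, 0, 0.5],
  [-1, -0.41, 0, 0, 0, 0, 0.5],
  [-1, -0.41, 0, 0, 0, 0, 0.5],
  [-1, -0.41, 0, 0, 0, 0, 0.5],
  [-1, -0.41, 0, 0, 0, 0, 0.5],
  [-1, -0.41, 0, 0, 0, 0, 0.5],
  [-1, -0.41, 0, 0, 0, 0, 0.5],
  [-1, -0.41, 0, 0, 0, 0, 0.5],
])

```text
clock: 21.45
tcp_pos: [0.4461, -0.0292, 0.1885]
tcp_rot: [[-0.408, 0.913, -0.001], [0.913, 0.408, -0.0], [0.0, -0.001, -1.0]]
ft_force: [1.1, -0.5, -0.9]
grip_width: 0.495
gripper_force: 0.0
```

Call:
send_rows([
  [-1, -0.41, 0, 0, 0, 0, 0.5],
  [-1, -0.41, 0, 0, 0, 0, 0.5],
  [-1, -0.41, 0, 0, 0, 0, 0.5],
  [-1, -0.41, 0, 0, 0, 0, 0.5],
  [-1, -0.41, 0, 0, 0, 0, 0.5],
  [-1, -0.41, 0, 0, 0, 0, 0.5],
  [-1, -0.41, 0, 0, 0, 0, 0.5],
  [-0.7, -0.3, 0, 0, 0, 0, 0.5],
  [-0.46, -0.24, 0, 0, 0, 0, 0.5],
  [0, 0, 0, 0, 0, 0, 0.5],
  [0, 0, 0, 0, 0, 0, 0.5],
])

```text
clock: 22.55
tcp_pos: [0.4529, -0.291, 0.1884]
tcp_rot: [[-0.408, 0.913, -0.001], [0.913, 0.408, 0.001], [0.002, -0.0, -1.0]]
ft_force: [-0.1, 0.5, 1.1]
grip_width: 0.502
gripper_force: 0.0
```

```bash
python3 - <<'E'
from h import *
from mw import run
r,o=wrist("w7"); print(o["tcp_pos"],np.round(o["tcp_rot"],3).tolist(),o["joint_positions"])
run("w7",[("round",(.443,-.287)),("short",(.453,-.292))])
E
```

```text
[ 0.45287122 -0.29103147  0.18837698] [[-0.408, 0.913, -0.001], [0.913, 0.408, 0.001], [0.002, -0.0, -1.0]] [ 32.65623025  33.78994251  -7.75307697 105.49420958   6.45096769
  41.21031713  45.41627863]
round (array([ 438.9, -285.3]), array([105.4, 105.1]), -20.6) [array([ 439. , -285.2]), np.float64(53.3)]
short 744 [ 448.7 -289.7] [51.7 20.7] -68.0 mean [ 448.2 -289.1] widths along [np.float64(20.0), np.float64(20.0), np.float64(20.0), np.float64(20.0), np.float64(20.0), np.float64(17.0), np.float64(11.0), np.float64(12.0), np.float64(12.0), np.float64(12.0), np.float64(12.0), np.float64(12.0), np.float64(17.0), np.float64(20.0), np.float64(20.0), np.float64(20.0), np.float64(19.0)] ztop 0.025896215724481867
```

View pics/w7.png

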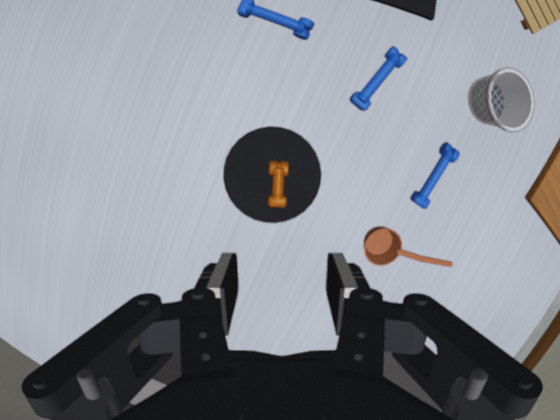

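The short bone is at (278,184), aligned between the fingers, and the scoop at (382,245) is clear. Its longer clear side points toward -y, so I aim at the shaft's middle.

Call:
send_rows([
  [0.05, -0.11, 0.5, 0, 0, 0.023, 0.5],
  [0, 0, 0.9, 0, 0, 0, 0.5],
  [0, 0, 1, 0, 0, 0, 0.5],
  [0, 0, 1, 0, 0, 0, 0.5],
  [0, 0, 1, 0, 0, 0, 0.5],
  [0, 0, 0.9, 0, 0, 0, 0.5],
  [0, 0, 0.7, 0, 0, 0, 0.5],
  [0, 0, 0.4, 0, 0, 0, 0.5],
  [0, 0, 0.2, 0, 0, 0, 0.5],
  [0, 0, 0.1, 0, 0, 0, 0.5],
  [0, 0, 0, 0, 0, 0, 0.5],
  [0, 0, 0, 0, 0, 0, 0.5],
])

```text
clock: 23.8
tcp_pos: [0.4503, -0.2923, -0.0116]
tcp_rot: [[-0.374, 0.927, 0.001], [0.927, 0.374, -0.001], [-0.001, 0.001, -1.0]]
ft_force: [-0.3, -0.9, -0.3]
grip_width: 0.493
gripper_force: 0.0
```

```bash
python3 - <<'E'
from h import *
from mw import run
r,o=wrist("w8"); print(o["tcp_pos"],np.round(o["tcp_rot"],3).tolist(),o["ft_force"])
cv2.imwrite("pics/w8c.png",cv2.cvtColor(r["img"],cv2.COLOR_RGB2BGR)[130:400,100:460])
run("w8",[("short",(.449,-.290))])
E
```

```text
[ 0.45030135 -0.29232651 -0.01163005] [[-0.374, 0.927, 0.001], [0.927, 0.374, -0.001], [-0.001, 0.001, -1.0]] [-0.27947271 -0.89766721 -0.26254526]
short 3418 [ 448.6 -290.7] [52.9 20.9] -68.0 mean [ 447.8 -288.8] widths along [np.float64(20.0), np.float64(21.0), np.float64(21.0), np.float64(21.0), np.float64(20.0), np.float64(19.0), np.float64(12.0), np.float64(12.0), np.float64(12.0), np.float64(12.0), np.float64(12.0), np.float64(17.0), np.float64(19.0), np.float64(20.0), np.float64(20.0), np.float64(20.0), np.float64(20.0)] ztop 0.025745230385314104
```

View pics/w8c.png

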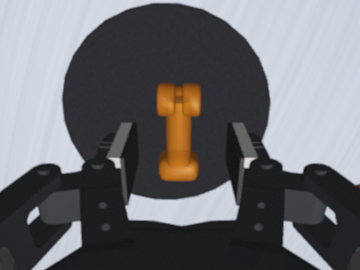

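The short bone is centred between the pads at crop (180,135). Now a fine correction, lower and close.

Call:
send_rows([
  [0.045, -0.025, 0.15, 0, 0, 0, 0.4],
  [0, 0, 0.12, 0, 0, 0, 0.35],
  [0, 0, 0.07, 0, 0, 0, 0.3],
  [0, 0, 0, 0, 0, 0, 0.05],
  [0, 0, 0, 0, 0, 0, 0.05],
  [0, 0, 0, 0, 0, 0, 0.05],
  [0, 0, 0, 0, 0, 0, 0.05],
  [0, 0, 0, 0, 0, 0, 0.05],
  [0, 0, 0, 0, 0, 0, 0.05],
], force=25)

```text
clock: 24.75
tcp_pos: [0.4489, -0.2918, -0.0212]
tcp_rot: [[-0.374, 0.928, 0.001], [0.928, 0.374, -0.001], [-0.002, 0.001, -1.0]]
ft_force: [-1.3, 1.8, 15.2]
grip_width: 0.126
gripper_force: 53.3
```

Call:
send_rows([
  [0, 0, -0.15, 0, 0, 0, 0.05],
  [0, 0, -0.3, 0, 0, 0, 0.05],
  [0, 0, -0.6, 0, 0, 0, 0.05],
  [0, 0, -0.9, 0, 0, 0, 0.05],
  [0, 0, -0.9, 0, 0, 0, 0.05],
  [0, 0, -0.6, 0, 0, 0, 0.05],
  [0, 0, -0.2, 0, 0, 0, 0.05],
  [0, 0, 0, 0, 0, 0, 0.05],
])

```text
clock: 25.55
tcp_pos: [0.4489, -0.2913, 0.0875]
tcp_rot: [[-0.374, 0.927, 0.001], [0.927, 0.374, -0.001], [-0.001, 0.001, -1.0]]
ft_force: [0.0, -0.1, -0.1]
grip_width: 0.129
gripper_force: 49.4
```

Call:
send_rows([
  [0.4, 0.2, 0, 0, 0, 0, 0.05],
  [0.8, 0.4, 0, 0, 0, 0, 0.05],
  [0.95, 0.48, 0, 0, 0, 0, 0.05],
  [0.95, 0.48, 0, 0, 0, 0, 0.05],
  [0.95, 0.48, 0, 0, 0, 0, 0.05],
  [0.95, 0.48, 0, 0, 0, 0, 0.05],
  [0.95, 0.48, 0, 0, 0, 0, 0.05],
  [0.95, 0.48, 0, 0, 0, 0, 0.05],
  [0.9, 0.46, 0, 0, 0, 0, 0.05],
  [0.65, 0.33, 0, 0, 0, 0, 0.05],
  [0.34, 0.17, 0, 0, 0, 0, 0.05],
  [0, 0, 0, 0, 0, 0, 0.05],
])

```text
clock: 26.75
tcp_pos: [0.4727, 0.0055, 0.0862]
tcp_rot: [[-0.378, 0.926, -0.002], [0.926, 0.378, 0.001], [0.001, -0.001, -1.0]]
ft_force: [0.6, 0.3, -0.2]
grip_width: 0.128
gripper_force: 49.4
```

```bash
python3 - <<'E'
from h import *
from mw import run
r,o=wrist("w9"); print(o["tcp_pos"],np.round(o["tcp_rot"],3).tolist(),o["grip_width"],o["gripper_force"])
print(todelta(o,[.474,.0025,-.0165]))
run("w9",[("square",(.474,.003))])
C=wcloud(r);H=hsv(r);p=o["tcp_pos"]
m=big(near(C,p,.06)&(C[...,2]>.05)&(H[...,1]>130)&((H[...,0]<20)|(H[...,0]>165))&(H[...,2]>60)); P=wplane(r,uv(m),p[2]+.0392); print("held",m.sum(),rect(P),np.percentile(C[m],[2,98],axis=0).round(3).tolist())
E
```

```text
[0.47272626 0.00552668 0.08615984] [[-0.378, 0.926, -0.002], [0.926, 0.378, 0.001], [0.001, -0.001, -1.0]] 0.12759898872305503 49.42922242451459
[-0.11  0.01  3.42]
square (array([473.2,   4. ]), array([97.8, 97.1]), -77.7) [array([473.1,   4.3]), np.float64(67.5)]
held 3225 (array([472.9,   6.6]), array([52.5, 20.6]), -67.8) [[0.456, -0.012, 0.126], [0.483, 0.033, 0.134]]
```

Call:
send_rows([
  [-0.09, 0, 0.4, 0, 0, 0, 0.05],
  [0, 0, 0.7, 0, 0, 0, 0.05],
  [0, 0, 0.8, 0, 0, 0, 0.05],
  [0, 0, 0.7, 0, 0, 0, 0.05],
  [0, 0, 0.5, 0, 0, 0, 0.05],
  [0, 0, 0.2, 0, 0, 0, 0.05],
  [0, 0, 0.08, 0, 0, 0, 0.05],
  [0, 0, 0.05, 0, 0, 0, 0.05],
  [0, 0, 0.04, 0, 0, 0, 0.05],
  [0, 0, 0, 0, 0, 0, 0.05],
])

```text
clock: 27.8
tcp_pos: [0.4748, 0.0008, -0.0168]
tcp_rot: [[-0.374, 0.927, 0.001], [0.927, 0.374, 0.0], [-0.0, 0.001, -1.0]]
ft_force: [-0.4, 0.5, -0.8]
grip_width: 0.126
gripper_force: 49.4
```

Call:
send_rows([
  [0.08, -0.02, 0.05, 0, 0, 0, 0.05],
  [0, 0, 0.05, 0, 0, 0, 0.05],
  [0, 0, 0.04, 0, 0, 0, 0.05],
  [0, 0, 0.03, 0, 0, 0, 0.05],
  [0, 0, 0, 0, 0, 0, 0.05],
])

```text
clock: 28.3
tcp_pos: [0.473, 0.0031, -0.0212]
tcp_rot: [[-0.374, 0.927, 0.001], [0.927, 0.374, 0.0], [0.0, 0.001, -1.0]]
ft_force: [-2.5, 1.6, 13.3]
grip_width: 0.126
gripper_force: 55.0
```

Call:
send_rows([
  [0, 0, 0, 0, 0, 0, 0.25],
  [0, 0, 0, 0, 0, 0, 0.35],
  [0, 0, 0, 0, 0, 0, 0.4],
  [0, 0, -0.2, 0, 0, 0, 0.4],
  [0, 0, -0.5, 0, 0, 0, 0.4],
  [0, 0, -0.8, 0, 0, 0, 0.4],
  [0, 0, -1, 0, 0, 0, 0.6],
  [0, 0, -1, 0, 0, 0, 0.8],
  [0, 0, -1, 0, 0, 0, 1],
  [0, 0, -1, 0, 0, 0, 1],
  [0, 0, -0.9, 0, 0, 0, 1],
  [0, 0, -0.5, 0, 0, 0, 1],
])

```text
clock: 29.5
tcp_pos: [0.4731, 0.0026, 0.1868]
tcp_rot: [[-0.374, 0.928, 0.002], [0.928, 0.374, 0.0], [-0.001, 0.002, -1.0]]
ft_force: [-0.1, 0.5, -0.2]
grip_width: 1.0
gripper_force: 12.8
```

Call:
send_rows([
  [0.08, 0.4, 0, 0, 0, 0, 1],
  [0.16, 0.8, 0, 0, 0, 0, 1],
  [0.19, 0.95, 0, 0, 0, 0, 1],
  [0.19, 0.95, 0, 0, 0, 0, 1],
  [0.19, 0.95, 0, 0, 0, 0, 1],
  [0.19, 0.95, 0, 0, 0, 0, 1],
  [0.17, 0.85, 0, 0, 0, 0, 1],
  [0.1, 0.55, 0, 0, 0, 0, 1],
  [0.06, 0.32, 0, 0, 0, 0, 1],
  [0, 0, 0, 0, 0, 0, 1],
  [0, 0, 0, 0, 0, 0, 1],
])

```text
clock: 30.6
tcp_pos: [0.6441, 0.1152, 0.1834]
tcp_rot: [[-0.374, 0.927, -0.002], [0.927, 0.374, -0.001], [0.0, -0.003, -1.0]]
ft_force: [0.3, -0.2, -1.0]
grip_width: 0.997
gripper_force: 12.8
```

```bash
python3 - <<'E'
from h import *
from mw import run
r,o=wrist("w10"); print(o["tcp_pos"],np.round(o["tcp_rot"],3).tolist(),o["joint_positions"])
run("w10",[("liner",(.645,.115)),("short",(.473,.004)),("square",(.474,.004))])
C=wcloud(r);H=hsv(r); m=big(near(C,(.645,.115),.045)&(C[...,2]>.03)&(H[...,1]<90)&(H[...,2]>110)); P=wplane(r,uv(m),.048); print(m.sum(),rect(P),todelta(o,[.645,.1155,-.012]))
E
```

```text
[0.64410438 0.11519075 0.1833568 ] [[-0.374, 0.927, -0.002], [0.927, 0.374, -0.001], [0.0, -0.003, -1.0]] [-15.20024384  42.74225076   1.95199496  85.40687477  -1.68030308
  52.02550887   9.25090474]
liner 2644 [array([602.9, -25.7]), np.float64(69.2)] (array([598.2, -27.5]), array([135.5,  46.8]), -68.7) ztop 0.24426406609790177Traceback (most recent call last):
  File "<stdin>", line 4, in <module>
  File "mw.py", line 11, in run
    m=big(near(C,xy,.07)&(H[...,1]>130)&((H[...,0]<20)|(H[...,0]>165))&(H[...,2]>60)); P=wplane(r,uv(m),.019 if n=="long" else .018)
  File "h.py", line 18, in big
    n,l,s,_=cv2.connectedComponentsWithStats(m.astype(np.uint8)); return l==1+s[1:,4].argmax()
                                                                              ~~~~~~~~~~~~~~^^
ValueError: attempt to get argmax of an empty sequence
```

View pics/w10.png

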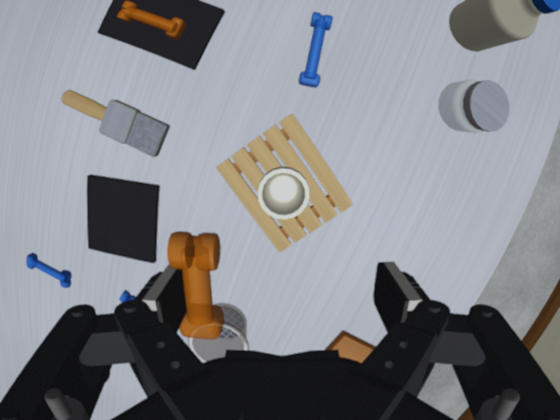

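Important: the picture shows the short bone stuck to the left finger at (197,285). The 22 mm pad is wedged in its 21 mm slot. The square pad at (123,218) is empty and the liner stands on the board at (284,192). I measure how the bone hangs before taking it back.

```bash
cat > held.py <<'E'
from h import *
def held(n):
    r=load(n); T=r["world_from_camera"]@np.linalg.inv(r["T_tool_cam"]); P=(wcloud(r)-T[:3,3])@T[:3,:3]; H=hsv(r)
    m=(r["depth"]>.02)&(r["depth"]<.22)&(H[...,1]>130)&((H[...,0]<20)|(H[...,0]>165))&(H[...,2]>60)&(P[...,2]<.02)&(abs(P[...,1])<.07)
    if m.sum()<200: print("none held",m.sum()); return
    m=big(m); Q=P[m]; print(m.sum(),"tool mm pct2/50/98",np.round(np.percentile(Q,[2,50,98],axis=0)*1000,1).tolist())
    q=Q[:,:2]*1000; print("xy",rect(Q[:,:2]))
    for lo in range(-40,40,5):
        s=Q[(Q[:,0]*1000>lo)&(Q[:,0]*1000<=lo+5)]*1000
        if len(s)>20: print(lo,"y",np.percentile(s[:,1],[3,97]).round(1),"z top",np.percentile(s[:,2],3).round(1),np.percentile(s[:,2],97).round(1))
E
python3 -c "
from held import *
held('w10'); r=load('w10'); cv2.imwrite('pics/w10c.png',cv2.cvtColor(cv2.resize(r['img'][220:360,110:290],None,fx=4,fy=4,interpolation=cv2.INTER_CUBIC),cv2.COLOR_RGB2BGR))"
```

```text
3891 tool mm pct2/50/98 [[-19.1, -43.6, -60.9], [8.8, -34.3, -58.3], [26.5, -25.6, -51.7]]
xy (array([  3. , -35.3]), array([48.8, 19.7]), 1.2)
-25 y [-42.8 -29. ] z top -59.9 -58.5
-20 y [-43.8 -26.6] z top -60.9 -55.5
-15 y [-42.5 -26.7] z top -60.7 -49.7
-10 y [-41.9 -30.2] z top -59.6 -53.6
-5 y [-41.6 -30.4] z top -59.0 -53.6
0 y [-40.8 -30.3] z top -58.9 -54.1
5 y [-41.2 -30.1] z top -59.1 -53.6
10 y [-43.2 -26.8] z top -59.3 -55.4
15 y [-43.9 -25.4] z top -61.1 -53.9
20 y [-43.6 -25.4] z top -60.9 -53.5
25 y [-43.5 -25.9] z top -58.2 -52.6
```

View pics/w10c.png

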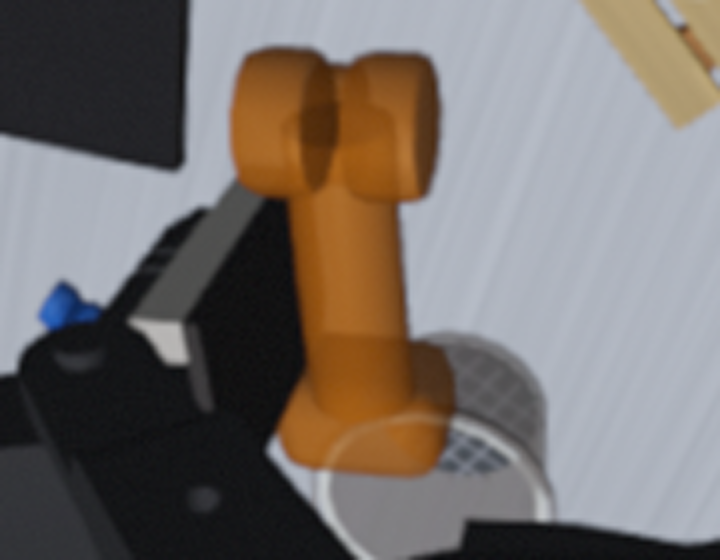

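The bone hangs level on the left finger, so I carry it back over the square pad with the gripper half open.

Call:
send_rows([
  [-0.1, -0.4, 0, 0, 0, 0, 1],
  [-0.16, -0.75, 0, 0, 0, 0, 1],
  [-0.2, -0.9, 0, 0, 0, 0, 1],
  [-0.2, -0.9, 0, 0, 0, 0, 0.8],
  [-0.2, -0.9, 0, 0, 0, 0, 0.7],
  [-0.2, -0.9, 0, 0, 0, 0, 0.6],
  [-0.17, -0.75, 0, 0, 0, 0, 0.5],
  [-0.1, -0.45, 0.5, 0, 0, 0, 0.5],
  [-0.06, -0.24, 0.8, 0, 0, 0, 0.5],
  [0, 0, 0.8, 0, 0, 0, 0.5],
  [0, 0, 0.5, 0, 0, 0, 0.5],
  [0, 0, 0, 0, 0, 0, 0.5],
])

```text
clock: 31.85
tcp_pos: [0.4863, 0.0065, 0.1053]
tcp_rot: [[-0.373, 0.928, -0.004], [0.928, 0.373, -0.0], [0.001, -0.004, -1.0]]
ft_force: [-0.2, -0.7, 0.3]
grip_width: 0.497
gripper_force: 12.8
```

```bash
python3 - <<'E'
from held import *
r,o=wrist("w11"); print(o["tcp_pos"],o["grip_width"],o["gripper_force"],o["ft_force"]); held("w11")
print(todelta(o,[.4874,.0069,0]))
E
```

```text
[0.48631231 0.00653468 0.10530812] 0.49679124059497687 12.776038273150334 [-0.24639263 -0.66990711  0.33185115]
3302 tool mm pct2/50/98 [[-17.6, -22.8, -49.7], [11.5, -14.4, -47.0], [26.5, -4.9, -41.6]]
xy (array([  3.2, -14.7]), array([48.1, 20. ]), 1.7)
-20 y [-22.1  -7.8] z top -49.8 -47.6
-15 y [-20.7  -6.1] z top -49.5 -39.8
-10 y [-20.6  -9.3] z top -57.5 -43.1
-5 y [-20.1  -9.6] z top -47.8 -43.6
0 y [-20.4  -9.4] z top -47.8 -43.0
5 y [-20.   -9.3] z top -47.9 -43.4
10 y [-22.  -6.] z top -48.1 -43.8
15 y [-22.9  -4.6] z top -49.9 -46.4
20 y [-23.2  -4.5] z top -49.7 -44.7
25 y [-22.7  -4.9] z top -47.0 -39.5
[-0.01  0.05  3.51]
```

Call:
send_rows([
  [0, 0.03, 0.5, 0, 0, 0, 0.5],
  [0, 0, 0.8, 0, 0, 0, 0.5],
  [0, 0, 0.9, 0, 0, 0, 0.5],
  [0, 0, 0.8, 0, 0, 0, 0.5],
  [0, 0, 0.6, 0, 0, 0, 0.5],
  [0, 0, 0.35, 0, 0, 0, 0.5],
  [0, 0, 0.15, 0, 0, 0, 0.5],
  [0, 0, 0.08, 0, 0, 0, 0.5],
  [0, 0, 0.04, 0, 0, 0, 0.5],
  [0, 0, 0.03, 0, 0, 0, 0.5],
  [0, 0, 0, 0, 0, 0, 0.5],
])

```text
clock: 33.0
tcp_pos: [0.4896, 0.0075, -0.0204]
tcp_rot: [[-0.374, 0.927, 0.001], [0.927, 0.374, 0.0], [-0.0, 0.001, -1.0]]
ft_force: [-0.4, 0.7, 0.5]
grip_width: 0.502
gripper_force: 12.8
```

Call:
send_rows([
  [0, -0.04, 0.06, 0, 0, 0, 0.5],
  [0, 0, 0.04, 0, 0, 0, 0.5],
  [0, 0, 0.03, 0, 0, 0, 0.5],
  [0, 0, 0.03, 0, 0, 0, 0.5],
  [0, 0, 0, 0, 0, 0, 0.5],
])

```text
clock: 33.5
tcp_pos: [0.488, 0.0069, -0.0235]
tcp_rot: [[-0.374, 0.927, 0.001], [0.927, 0.374, 0.0], [-0.0, 0.001, -1.0]]
ft_force: [-2.7, 0.8, 25.7]
grip_width: 0.495
gripper_force: 23.8
```

Call:
send_rows([
  [0, -0.02, 0.02, 0, 0, 0, 0.5],
  [0, -0.03, 0.02, 0, 0, 0, 0.5],
  [0, -0.03, 0.01, 0, 0, 0, 0.5],
  [0, -0.03, 0.01, 0, 0, 0, 0.5],
  [0, -0.03, 0, 0, 0, 0, 0.5],
])

```text
clock: 34.0
tcp_pos: [0.4881, 0.0069, -0.0235]
tcp_rot: [[-0.375, 0.927, 0.009], [0.927, 0.375, 0.002], [-0.001, 0.009, -1.0]]
ft_force: [0.7, 4.4, 41.8]
grip_width: 0.497
gripper_force: 30.3
```

```bash
python3 - <<'E'
from held import *
r,o=wrist("w12"); print(o["tcp_pos"],o["grip_width"],o["gripper_force"],o["ft_force"]); held("w12")
E
```

```text
[ 0.48807635  0.00688076 -0.02352833] 0.49748692889062096 30.257901484128524 [ 0.70902036  4.42496877 41.82655676]
3743 tool mm pct2/50/98 [[-20.2, -22.8, -50.0], [8.5, -13.6, -47.2], [26.5, -4.6, -37.6]]
xy (array([ -3.3, -15.9]), array([61.3, 22.9]), 1.2)
-35 y [-24.8  -9.1] z top -34.1 -32.0
-25 y [-22.3  -6.6] z top -49.0 -47.1
-20 y [-21.9  -5.2] z top -50.1 -46.2
-15 y [-20.7  -5.2] z top -50.0 -38.8
-10 y [-20.6  -8.8] z top -59.8 -42.9
-5 y [-20.   -8.7] z top -47.9 -43.3
0 y [-20.7  -8.7] z top -48.1 -41.4
5 y [-19.7  -8.2] z top -48.2 -33.7
10 y [-22.1  -5.1] z top -48.2 -42.7
15 y [-23.3  -4.3] z top -50.1 -45.4
20 y [-23.2  -4.2] z top -49.6 -43.5
25 y [-22.8  -4.7] z top -47.0 -39.4
```

Call:
send_rows([
  [0, -0.05, -0.03, 0, 0, 0, 0.5],
  [0, -0.08, -0.02, 0, 0, 0, 0.5],
  [0, -0.08, 0, 0, 0, 0, 0.5],
  [0, 0, 0, 0, 0, 0, 0.5],
])

```text
clock: 34.45
tcp_pos: [0.4883, 0.007, -0.0231]
tcp_rot: [[-0.377, 0.926, 0.019], [0.926, 0.377, 0.005], [-0.002, 0.02, -1.0]]
ft_force: [8.7, 6.6, 22.4]
grip_width: 0.499
gripper_force: 22.1
```

Call:
send_rows([
  [0, -0.08, 0.02, 0, 0, 0, 0.5],
  [0, -0.08, 0.02, 0, 0, 0, 0.5],
  [0, -0.08, 0.01, 0, 0, 0, 0.5],
  [0, 0, 0, 0, 0, 0, 0.5],
])

```text
clock: 34.85
tcp_pos: [0.4869, 0.0062, -0.0231]
tcp_rot: [[-0.378, 0.925, 0.028], [0.926, 0.378, 0.008], [-0.004, 0.029, -1.0]]
ft_force: [15.1, 10.4, 34.6]
grip_width: 0.5
gripper_force: 28.0
```

Call:
send_rows([
  [0, -0.08, 0, 0, 0, 0, 0.5],
  [0, -0.08, 0, 0, 0, 0, 0.5],
  [0, -0.08, 0, 0, 0, 0, 0.5],
  [0, 0, 0, 0, 0, 0, 0.5],
])

```text
clock: 35.25
tcp_pos: [0.476, 0.0005, -0.0233]
tcp_rot: [[-0.376, 0.926, 0.013], [0.927, 0.376, 0.004], [-0.001, 0.014, -1.0]]
ft_force: [10.5, 6.1, 22.5]
grip_width: 0.503
gripper_force: 22.5
```

```bash
python3 - <<'E'
from held import *
r,o=wrist("w13"); print(o["tcp_pos"],o["grip_width"],o["gripper_force"],o["ft_force"]); held("w13")
cv2.imwrite('pics/w13c.png',cv2.cvtColor(cv2.resize(r['img'][150:370,120:380],None,fx=2.5,fy=2.5,interpolation=cv2.INTER_CUBIC),cv2.COLOR_RGB2BGR))
E
```

```text
[ 0.47602348  0.0005259  -0.02330789] 0.5028973308669098 22.47661304692656 [10.53805056  6.05893481 22.52545632]
3769 tool mm pct2/50/98 [[-20.2, -22.9, -49.9], [8.2, -13.5, -47.2], [26.6, -4.6, -37.9]]
xy (array([ -2.9, -15.6]), array([60.7, 22.9]), 0.5)
-35 y [-25.6  -9.1] z top -34.2 -32.5
-25 y [-22.3  -6.5] z top -49.0 -46.9
-20 y [-21.8  -5.1] z top -50.0 -46.6
-15 y [-20.7  -5. ] z top -49.8 -38.9
-10 y [-20.5  -8.4] z top -57.1 -42.1
-5 y [-20.1  -8.3] z top -47.9 -42.7
0 y [-19.9  -8.3] z top -47.9 -40.9
5 y [-20.5  -8.3] z top -47.9 -36.4
10 y [-22.3  -5.1] z top -48.2 -43.2
15 y [-23.3  -4.2] z top -50.1 -45.9
20 y [-23.3  -4.2] z top -49.8 -43.6
25 y [-22.9  -4.7] z top -47.0 -39.3
```

View pics/w13c.png

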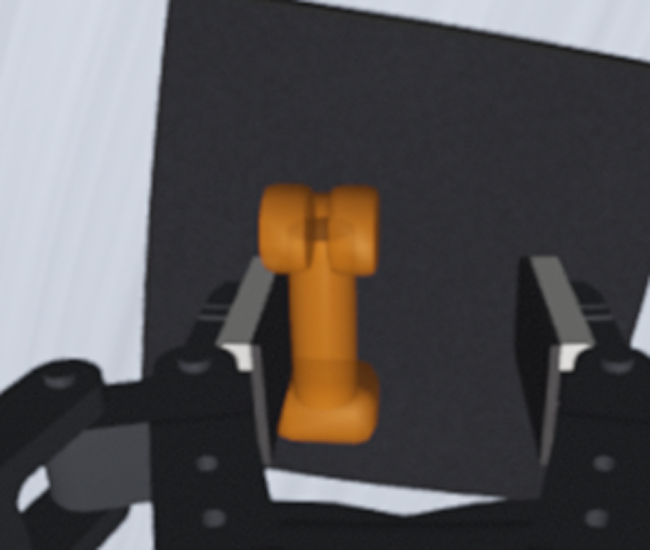

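The bone slid along the pad with the finger: at crop (320,310) it is still on the left pad. A pure pull loses, so I pry it out with a yaw turn about one knuckle while pressing.

Call:
send_rows([
  [0, 0, 0.03, 0, 0, 0, 0.5],
  [-0.063, -0.034, 0.02, 0, 0, 0.06, 0.5],
  [-0.063, -0.034, 0, 0, 0, 0.06, 0.5],
  [-0.063, -0.034, 0, 0, 0, 0.06, 0.5],
  [-0.063, -0.034, 0, 0, 0, 0.06, 0.5],
  [0, 0, 0, 0, 0, 0, 0.5],
])

```text
clock: 35.9
tcp_pos: [0.4728, -0.0099, -0.0235]
tcp_rot: [[-0.005, 1.0, 0.009], [1.0, 0.005, 0.001], [0.001, 0.009, -1.0]]
ft_force: [6.2, 2.0, 31.4]
grip_width: 0.501
gripper_force: 26.3
```

```bash
python3 - <<'E'
from held import *
r,o=wrist("w14"); print(o["tcp_pos"],o["grip_width"],o["gripper_force"],o["ft_force"],o["ft_torque"]); held("w14")
E
```

```text
[ 0.47282882 -0.00993654 -0.02350021] 0.5010533487015069 26.282275755638693 [ 6.18988999  1.99564417 31.37341408] [ 0.43065445 -0.78824409  0.00860929]
3771 tool mm pct2/50/98 [[-20.0, -23.3, -50.0], [8.4, -13.9, -47.2], [26.9, -5.0, -38.3]]
xy (array([ -3.1, -16.1]), array([61.5, 22.9]), 0.3)
-35 y [-25.   -7.3] z top -34.1 -32.2
-25 y [-22.9  -7.2] z top -48.9 -47.1
-20 y [-22.2  -5.5] z top -50.0 -46.7
-15 y [-21.1  -5.4] z top -50.0 -39.3
-10 y [-21.   -8.7] z top -57.4 -42.0
-5 y [-20.3  -8.7] z top -47.9 -42.6
0 y [-20.3  -8.9] z top -48.1 -42.1
5 y [-20.7  -8.8] z top -47.9 -37.3
10 y [-22.7  -6. ] z top -47.9 -42.5
15 y [-23.7  -4.6] z top -50.0 -44.0
20 y [-23.8  -4.9] z top -49.9 -44.3
25 y [-23.1  -5.1] z top -47.2 -39.3
```

The bone turned with the gripper, so friction on the silicone alone is too weak. Next I lift slightly and roll the tool about 25°, left finger low. The pad then pushes directly on the knuckles' outer edge.

Call:
send_rows([
  [0, 0, -0.2, 0, 0, 0, 0.5],
  [0, 0, -0.6, 0, 0, 0, 0.5],
  [0, 0, -0.6, 0, 0, 0, 0.5],
  [0, 0, 0, -0.08, 0, 0, 0.5],
  [0, 0, 0, -0.08, 0, 0, 0.5],
  [0, 0, 0, -0.08, 0, 0, 0.5],
  [0, 0, 0, -0.04, 0, 0, 0.5],
  [0, 0, 0, 0, 0, 0, 0.5],
])

```text
clock: 36.75
tcp_pos: [0.498, -0.0016, 0.0493]
tcp_rot: [[-0.012, 0.991, 0.133], [0.999, 0.007, 0.033], [0.032, 0.134, -0.991]]
ft_force: [0.0, -0.4, -0.3]
grip_width: 0.498
gripper_force: 11.3
```

```bash
python3 - <<'E'
from held import *
from station import bot
o=bot.get_obs(); R=np.array(o["tcp_rot"]); p=o["tcp_pos"]; print(p,R.round(3).tolist(),o["ft_force"],o["gripper_force"],o["joint_positions"])
c=p+R@np.array([.0025,-.0145,-.034]); e=p+R@np.array([.0025,-.0245,-.034]); f=p+R@np.array([0,-.036,-.040]); print("bone base",c,"outer edge",e,"finger corner",f)
t=np.array([.4735,.004,.015]); print("delta to bring edge to (.466,.004,.014)",(R.T@(np.array([.466,.004,.014])-e)/.03).round(2))
print("world down 1mm in tool units",(R.T@[0,0,-.001]/.03).round(4))
E
```

```text
[ 0.49801502 -0.00158846  0.0492834 ] [[-0.012, 0.991, 0.133], [0.999, 0.007, 0.033], [0.032, 0.134, -0.991]] [ 0.02419258 -0.38482596 -0.31977212] 11.33231637890276 [ -4.75421287  44.17190974   1.04790678 126.69537301 -57.14864671
   2.49206924  53.48110962]
bone base [ 4.79081621e-01 -3.29255069e-04  8.11022744e-02] outer edge [ 4.69171655e-01 -4.03206059e-04  7.97654511e-02] finger corner [ 0.45700443 -0.00318658  0.08409112]
delta to bring edge to (.466,.004,.014) [ 0.08 -0.4   2.16]
world down 1mm in tool units [-0.0011 -0.0045  0.033 ]
```

The roll stopped at the range ends of joints 5 and 6. The opposite tilt (left finger outward) has room, so I untilt and turn the tool half a revolution.

Call:
send_rows([
  [0, 0, -0.3, 0.04, 0, 0, 0.5],
  [0, 0, -0.3, 0.045, 0, 0, 0.5],
  [0, 0, 0, 0, 0, 0.09, 0.5],
  [0, 0, 0, 0, 0, 0.09, 0.5],
  [0, 0, 0, 0, 0, 0.09, 0.5],
  [0, 0, 0, 0, 0, 0.09, 0.5],
  [0, 0, 0, 0, 0, 0.09, 0.5],
  [0, 0, 0, 0, 0, 0.09, 0.5],
  [0, 0, 0, 0, 0, 0.09, 0.5],
  [0, 0, 0, 0, 0, 0.09, 0.5],
  [0, 0, 0, 0, 0, 0.09, 0.5],
  [0, 0, 0, 0, 0, 0.09, 0.5],
])

```text
clock: 37.95
tcp_pos: [0.4957, -0.0017, 0.0636]
tcp_rot: [[0.988, 0.152, 0.006], [0.152, -0.988, 0.033], [0.011, -0.032, -0.999]]
ft_force: [-0.0, 0.3, -0.4]
grip_width: 0.499
gripper_force: 11.3
```

Call:
send_rows([
  [0, 0, 0, 0, 0, 0.09, 0.5],
  [0, 0, 0, 0, 0, 0.09, 0.5],
  [0, 0, 0, 0, 0, 0.09, 0.5],
  [0, 0, 0, 0, 0, 0.09, 0.5],
  [0, 0, 0, 0, 0, 0.09, 0.5],
  [0, 0, 0, 0, 0, 0.09, 0.5],
  [0, 0, 0, 0, 0, 0.09, 0.5],
  [0, 0, 0, 0, 0, 0.09, 0.5],
  [0, 0, 0, 0, 0, 0.09, 0.5],
  [0, 0, 0, 0, 0, 0.09, 0.5],
  [0, 0, 0, 0, 0, 0.09, 0.5],
  [0, 0, 0, 0, 0, 0, 0.5],
])

```text
clock: 39.15
tcp_pos: [0.4957, -0.0017, 0.0636]
tcp_rot: [[0.175, -0.985, 0.006], [-0.984, -0.174, 0.033], [-0.031, -0.011, -0.999]]
ft_force: [-0.2, 0.1, -0.6]
grip_width: 0.497
gripper_force: 11.3
```

```bash
python3 - <<'E'
from station import bot
import numpy as np
o=bot.get_obs(); print(o["tcp_pos"],np.round(o["tcp_rot"],3).tolist(),o["gripper_force"],np.round(o["joint_positions"],1))
E
```

```text
[ 0.49571811 -0.00172441  0.06364377] [[0.175, -0.985, 0.006], [-0.984, -0.174, 0.033], [-0.031, -0.011, -0.999]] 11.3340348417114 [ -21.    47.6   29.6  119.8  -57.    28.1 -116.5]
```

Call:
send_rows([
  [0, 0, 0, -0.09, 0, 0, 0.5],
  [0, 0, 0, -0.09, 0, 0, 0.5],
  [0, 0, 0, -0.09, 0, 0, 0.5],
  [0, 0, 0, -0.03, 0, 0, 0.5],
  [0, 0, 0, 0, 0, 0, 0.5],
])

```text
clock: 39.65
tcp_pos: [0.4977, -0.0003, 0.0614]
tcp_rot: [[0.184, -0.885, -0.428], [-0.982, -0.181, -0.049], [-0.034, 0.43, -0.902]]
ft_force: [-0.2, 0.2, 0.4]
grip_width: 0.497
gripper_force: 11.3
```

```bash
cat > loc.py <<'E'
from held import *
from station import bot
o=bot.get_obs(); R=np.array(o["tcp_rot"]); p=o["tcp_pos"]; print(p,R.round(3).tolist(),o["ft_force"].round(1),o["gripper_force"],np.round(o["joint_positions"],1))
c=p+R@np.array([.0025,-.0145,-.034]); e=p+R@np.array([.0025,-.0245,-.034]); f=p+R@np.array([0,-.036,-.040]); print("bone base",c.round(4),"outer edge",e.round(4),"finger corner",f.round(4))
print("delta to bring edge to (.485,.004,.014)",(R.T@(np.array([.485,.004,.014])-e)/.03).round(2))
print("world down 1mm in tool units",(R.T@[0,0,-.001]/.03).round(4))
E
python3 loc.py
```

```text
[ 4.97672062e-01 -2.93830619e-04  6.13806138e-02] [[0.184, -0.885, -0.428], [-0.982, -0.181, -0.049], [-0.034, 0.43, -0.902]] [-0.2  0.2  0.4] 11.337472505983897 [ -26.3   62.8   43.1   92.5  -34.9   67.5 -139.5]
bone base [0.5255 0.0015 0.0857] outer edge [0.5344 0.0033 0.0814] finger corner [0.5467 0.0082 0.082 ]
delta to bring edge to (.485,.004,.014) [-0.25  0.49  2.73]
world down 1mm in tool units [ 0.0011 -0.0143  0.0301]
```

The 25° roll worked, and the outward direction lines up with the pad's side. I set the knuckle's outer edge 5 mm inside the pad's +x edge so the finger hangs just beyond it, then push down and out.

Call:
send_rows([
  [-0.12, -0.17, 0.3, 0, 0, 0, 0.5],
  [-0.12, -0.17, 0.6, 0, 0, 0, 0.5],
  [-0.13, -0.17, 0.6, 0, 0, 0, 0.5],
  [0, 0, 0.5, 0, 0, 0, 0.5],
  [0, 0, 0.25, 0, 0, 0, 0.5],
  [0, 0, 0, 0, 0, 0, 0.5],
  [0, 0, 0, 0, 0, 0, 0.5],
])

```text
clock: 40.35
tcp_pos: [0.4796, 0.0091, -0.003]
tcp_rot: [[0.181, -0.886, -0.427], [-0.983, -0.178, -0.047], [-0.034, 0.428, -0.903]]
ft_force: [-0.0, -0.0, 0.7]
grip_width: 0.495
gripper_force: 11.3
```

```bash
python3 loc.py
```

```text
[ 0.47964616  0.0090988  -0.002984  ] [[0.181, -0.886, -0.427], [-0.983, -0.178, -0.047], [-0.034, 0.428, -0.903]] [-0.  -0.   0.7] 11.337788024611655 [ -26.5   67.    40.    96.1  -39.    60.2 -137.8]
bone base [0.5074 0.0108 0.0214] outer edge [0.5163 0.0126 0.0172] finger corner [0.5286 0.0174 0.0177]
delta to bring edge to (.485,.004,.014) [0.1  0.93 0.55]
world down 1mm in tool units [ 0.0011 -0.0143  0.0301]
```

Call:
send_rows([
  [0, -0.04, 0.09, 0, 0, 0, 0.5],
  [0, -0.03, 0.06, 0, 0, 0, 0.5],
  [0, -0.015, 0.03, 0, 0, 0, 0.5],
  [0, -0.015, 0.03, 0, 0, 0, 0.5],
  [0, -0.015, 0.03, 0, 0, 0, 0.5],
  [0, 0, 0, 0, 0, 0, 0.5],
])

```text
clock: 40.95
tcp_pos: [0.4802, 0.0094, -0.0089]
tcp_rot: [[0.181, -0.886, -0.427], [-0.983, -0.178, -0.047], [-0.034, 0.428, -0.903]]
ft_force: [1.6, 1.7, 17.7]
grip_width: 0.501
gripper_force: 20.1
```

Call:
send_rows([
  [0, -0.06, 0, 0, 0, 0, 0.5],
  [0, -0.06, 0, 0, 0, 0, 0.5],
  [0, -0.06, -0.01, 0, 0, 0, 0.5],
  [0, -0.06, -0.02, 0, 0, 0, 0.5],
  [0, 0, 0, 0, 0, 0, 0.5],
])

```text
clock: 41.45
tcp_pos: [0.4803, 0.0096, -0.0088]
tcp_rot: [[0.178, -0.881, -0.439], [-0.983, -0.175, -0.046], [-0.036, 0.44, -0.897]]
ft_force: [-9.4, 0.3, 29.6]
grip_width: 0.503
gripper_force: 26.5
```

```bash
python3 loc.py | head -2; python3 -c "
from held import *
r,o=wrist('w15'); held('w15')"
```

```text
[ 0.48030068  0.00960109 -0.00878651] [[0.178, -0.881, -0.439], [-0.983, -0.175, -0.046], [-0.036, 0.44, -0.897]] [-9.4  0.3 29.6] 26.548086926486576 [ -26.3   67.9   39.9   95.1  -39.    61.1 -138.2]
bone base [0.5084 0.0113 0.0153] outer edge [0.5172 0.013  0.0109] finger corner [0.5296 0.0178 0.0113]
3764 tool mm pct2/50/98 [[-22.2, -24.1, -50.0], [6.0, -14.9, -47.4], [24.6, -6.0, -38.1]]
xy (array([ -8.3, -16.7]), array([67.7, 22. ]), 0.6)
-25 y [-23.8  -6.8] z top -50.0 -46.8
-20 y [-23.   -5.9] z top -50.2 -45.4
-15 y [-22.2  -6.8] z top -50.3 -38.5
-10 y [-21.2 -10. ] z top -48.0 -43.3
-5 y [-21.2  -9.8] z top -48.0 -25.6
0 y [-21.   -9.4] z top -48.1 -24.2
5 y [-21.1 -10.2] z top -48.2 -43.2
10 y [-24.1  -5.9] z top -49.4 -45.2
15 y [-24.5  -5.8] z top -50.3 -46.5
20 y [-24.4  -5.9] z top -49.3 -40.5
```

Call:
send_rows([
  [0, -0.08, -0.03, 0, 0, 0, 0.5],
  [0, -0.08, -0.03, 0, 0, 0, 0.5],
  [0, -0.08, -0.03, 0, 0, 0, 0.5],
  [0, -0.08, -0.03, 0, 0, 0, 0.5],
  [0, 0, 0, 0, 0, 0, 0.5],
])

```text
clock: 42.0
tcp_pos: [0.4804, 0.0099, -0.0082]
tcp_rot: [[0.172, -0.872, -0.457], [-0.984, -0.171, -0.046], [-0.038, 0.458, -0.888]]
ft_force: [-24.4, -1.6, 34.7]
grip_width: 0.497
gripper_force: 28.9
```

```bash
python3 loc.py | head -2; python3 -c "
from held import *
r,o=wrist('w16'); held('w16')"
```

```text
[ 0.48040662  0.0098761  -0.00819433] [[0.172, -0.872, -0.457], [-0.984, -0.171, -0.046], [-0.038, 0.458, -0.888]] [-24.4  -1.6  34.7] 28.893172755851992 [ -26.1   68.5   40.    93.8  -38.4   62.9 -139.1]
bone base [0.509  0.0114 0.0153] outer edge [0.5178 0.0131 0.0107] finger corner [0.5301 0.0178 0.0108]
3806 tool mm pct2/50/98 [[-22.2, -24.0, -50.1], [5.9, -14.7, -47.4], [24.5, -5.8, -35.3]]
xy (array([ -8.5, -16.8]), array([67.7, 22.7]), 0.5)
-25 y [-23.5  -6.4] z top -50.1 -46.7
-20 y [-22.9  -5.9] z top -50.1 -43.8
-15 y [-22.1  -6.7] z top -51.5 -38.7
-10 y [-21.   -9.6] z top -48.2 -42.1
-5 y [-20.8  -9.4] z top -48.1 -25.2
0 y [-20.9  -9. ] z top -48.3 -25.1
5 y [-20.7  -9.6] z top -48.3 -34.9
10 y [-24.2  -5.8] z top -49.4 -45.2
15 y [-24.6  -5.4] z top -50.3 -41.6
20 y [-24.2  -5.8] z top -49.2 -40.4
```

Call:
send_rows([
  [0, -0.1, -0.05, 0, 0, 0, 0.5],
  [0, -0.1, -0.05, 0, 0, 0, 0.5],
  [0, -0.1, -0.05, 0, 0, 0, 0.5],
  [0, 0, 0, 0, 0, 0, 0.5],
])

```text
clock: 42.45
tcp_pos: [0.5074, 0.0151, -0.0149]
tcp_rot: [[0.183, -0.886, -0.426], [-0.982, -0.18, -0.048], [-0.034, 0.427, -0.903]]
ft_force: [-0.3, 0.1, -0.3]
grip_width: 0.502
gripper_force: 9.0
```

```bash
python3 loc.py | head -2; python3 -c "
from held import *
r,o=wrist('w17'); held('w17')"
```

```text
[ 0.50735647  0.01506352 -0.01491022] [[0.183, -0.886, -0.426], [-0.982, -0.18, -0.048], [-0.034, 0.427, -0.903]] [-0.3  0.1 -0.3] 9.010614016085022 [ -26.    69.2   39.9   90.7  -38.9   63.  -139.9]
bone base [0.5351 0.0168 0.0095] outer edge [0.544  0.0186 0.0053] finger corner [0.5563 0.0235 0.0058]
3448 tool mm pct2/50/98 [[-21.5, -22.8, -50.1], [6.3, -14.6, -47.5], [23.9, -4.7, -41.2]]
xy (array([  0.6, -14.6]), array([48.4, 19.8]), 3.4)
-25 y [-23.8  -8.6] z top -49.6 -47.3
-20 y [-23.   -7.6] z top -50.0 -46.9
-15 y [-22.2  -7.9] z top -50.7 -40.3
-10 y [-21.2 -10.5] z top -48.1 -43.6
-5 y [-21.3 -10.3] z top -48.0 -43.0
0 y [-21.2  -5.3] z top -48.2 -25.9
5 y [-19.7  -4.7] z top -48.4 -26.2
10 y [-23.   -4.5] z top -49.6 -45.0
15 y [-22.8  -4.5] z top -50.3 -46.8
20 y [-22.4  -4.5] z top -49.2 -42.2
```

The push slipped the tool off the pad edge. The bone's disc end has come partly out (3.4° yaw), but the bone is still held. I lift now, then tilt so that only that end bears on the pad and levers out.

Call:
send_rows([
  [0, 0.3, -0.6, 0, 0, 0, 0.5],
  [0, 0.5, -0.8, 0, 0, 0, 0.5],
  [0, 0.4, -0.2, 0, -0.04, 0, 0.5],
  [0, 0.2, 0, 0, -0.06, 0, 0.5],
  [0, 0, 0, 0, 0, 0, 0.5],
])

```text
clock: 43.0
tcp_pos: [0.4896, 0.0046, 0.0491]
tcp_rot: [[0.106, -0.888, -0.448], [-0.979, -0.171, 0.107], [-0.171, 0.428, -0.888]]
ft_force: [0.3, -1.7, -0.1]
grip_width: 0.499
gripper_force: 9.0
```

```bash
cat > loc2.py <<'E'
from held import *
from station import bot
o=bot.get_obs(); R=np.array(o["tcp_rot"]); p=o["tcp_pos"]; print(p,R.round(3).tolist(),o["ft_force"].round(1),round(o["gripper_force"],1),np.round(o["joint_positions"],1))
W=lambda *a: p+R@(np.array(a)/1000)
e=W(17,-22.5,-34); print("disc edge",e.round(4),"box edge",W(-20,-23.5,-34).round(4),"finger corners",W(11,-36,-40).round(4),W(-11,-36,-40).round(4))
print("delta to target",(R.T@(np.array([.5185,-.0034,.014])-e)/.03).round(2))
print("down 1mm",(R.T@[0,0,-.001]/.03).round(4),"out 1mm",(R.T@[.000977,.000215,0]/.03).round(4))
E
python3 loc2.py
```

```text
[0.48961216 0.00459201 0.04909688] [[0.106, -0.888, -0.448], [-0.979, -0.171, 0.107], [-0.171, 0.428, -0.888]] [ 0.3 -1.7 -0.1] 9.0 [ -20.1   62.9   39.    92.6  -38.6   69.4 -136.1]
disc edge [ 0.5266 -0.0118  0.0667] box edge [0.5236 0.0246 0.0727] finger corners [ 0.5407 -0.0043  0.0673] [0.5383 0.0173 0.0711]
delta to target [-0.   -0.56  1.71]
down 1mm [ 0.0057 -0.0143  0.0296] out 1mm [-0.0036 -0.0301 -0.0138]
```

Call:
send_rows([
  [0, -0.15, 0.4, 0, 0, 0, 0.5],
  [0, -0.2, 0.6, 0, 0, 0, 0.5],
  [0, -0.15, 0.5, 0, 0, 0, 0.5],
  [0, -0.06, 0.21, 0, 0, 0, 0.5],
  [0.02, -0.04, 0.09, 0, 0, 0, 0.5],
  [0, -0.02, 0.04, 0, 0, 0, 0.5],
  [0, -0.01, 0.03, 0, 0, 0, 0.5],
  [0, 0, 0, 0, 0, 0, 0.5],
])

```text
clock: 43.8
tcp_pos: [0.4802, 0.0203, -0.0078]
tcp_rot: [[0.113, -0.884, -0.453], [-0.977, -0.181, 0.11], [-0.179, 0.431, -0.885]]
ft_force: [-1.1, 3.6, 23.2]
grip_width: 0.502
gripper_force: 19.3
```

```bash
python3 loc2.py
```

```text
[ 0.48019933  0.02025326 -0.00781631] [[0.113, -0.884, -0.453], [-0.977, -0.181, 0.11], [-0.179, 0.431, -0.885]] [-1.1  3.6 23.2] 19.3 [ -20.5   67.2   36.3   94.   -42.    64.5 -134.6]
disc edge [0.5174 0.004  0.0095] box edge [0.5141 0.0403 0.0157] finger corners [0.5314 0.0116 0.0101] [0.5289 0.0331 0.014 ]
delta to target [ 0.22  0.08 -0.18]
down 1mm [ 0.006  -0.0144  0.0295] out 1mm [-0.0033 -0.0301 -0.014 ]
```

Call:
send_rows([
  [0, -0.08, -0.03, 0, 0, 0, 0.5],
  [0, -0.08, -0.03, 0, 0, 0, 0.5],
  [0, -0.08, -0.03, 0, 0, 0, 0.5],
  [0, -0.08, -0.03, 0, 0, 0, 0.5],
  [0, 0, 0, 0, 0, 0, 0.5],
])

```text
clock: 44.3
tcp_pos: [0.4806, 0.0205, -0.0073]
tcp_rot: [[0.107, -0.876, -0.471], [-0.978, -0.179, 0.111], [-0.181, 0.448, -0.875]]
ft_force: [-16.3, 0.7, 28.5]
grip_width: 0.502
gripper_force: 21.6
```

```bash
python3 loc2.py|head -2; python3 -c "
from held import *
r,o=wrist('w18'); held('w18')"
```

```text
[ 0.48057938  0.0204967  -0.00728448] [[0.107, -0.876, -0.471], [-0.978, -0.179, 0.111], [-0.181, 0.448, -0.875]] [-16.3   0.7  28.5] 21.6 [ -20.3   67.8   36.4   92.7  -41.4   66.2 -135.5]
disc edge [0.5181 0.0041 0.0093] box edge [0.515  0.0405 0.0156] finger corners [0.5321 0.0117 0.0096] [0.5298 0.0333 0.0136]
3643 tool mm pct2/50/98 [[-21.4, -22.7, -50.5], [6.5, -14.1, -47.7], [24.1, -4.3, -39.8]]
xy (array([  0.6, -15.1]), array([48.9, 22. ]), 2.2)
-25 y [-23.8  -8.2] z top -49.9 -47.4
-20 y [-22.9  -6.5] z top -50.2 -42.2
-15 y [-22.2  -7.4] z top -51.0 -39.6
-10 y [-20.9  -9.6] z top -48.0 -41.9
-5 y [-20.6  -8. ] z top -48.2 -22.5
0 y [-20.1  -8.8] z top -48.6 -42.3
5 y [-19.7  -8.5] z top -48.6 -43.1
10 y [-22.6  -4.5] z top -50.2 -46.2
15 y [-22.8  -4.1] z top -50.9 -46.7
20 y [-22.4  -4.1] z top -49.6 -40.8
```

Call:
send_rows([
  [0.05, -0.06, -0.01, 0, 0, -0.05, 0.5],
  [0.05, -0.06, -0.01, 0, 0, -0.05, 0.5],
  [0.05, -0.06, -0.01, 0, 0, -0.05, 0.5],
  [0.05, -0.05, -0.01, 0, 0, -0.05, 0.5],
  [0, 0, 0, 0, 0, 0, 0.5],
])

```text
clock: 44.85
tcp_pos: [0.4991, 0.016, -0.0153]
tcp_rot: [[0.382, -0.807, -0.45], [-0.875, -0.473, 0.106], [-0.299, 0.353, -0.886]]
ft_force: [-1.0, -0.2, 1.0]
grip_width: 0.498
gripper_force: 0.0
```

```bash
python3 loc2.py|head -2; python3 -c "
from held import *
r,o=wrist('w19'); held('w19')"
```

```text
[ 0.49907594  0.01602908 -0.015326  ] [[0.382, -0.807, -0.45], [-0.875, -0.473, 0.106], [-0.299, 0.353, -0.886]] [-1.  -0.2  1. ] 0.0 [ -17.6   67.    31.5   90.4  -37.7   63.6 -121.5]
disc edge [0.539  0.0082 0.0018] box edge [0.5257 0.041  0.0125] finger corners [0.5503 0.0192 0.0041] [0.5419 0.0384 0.0107]
3358 tool mm pct2/50/98 [[-29.0, -22.4, -45.7], [-5.7, -2.8, -40.2], [12.1, 16.1, -32.6]]
xy (array([-12.7,  -0.5]), array([48.9, 34.6]), 42.5)
-35 y [-14.4  -4.5] z top -40.9 -19.6
-30 y [-20.3  -1.8] z top -44.4 -19.1
-25 y [-24.4  -6.4] z top -44.9 -36.5
-20 y [-22.8  10.7] z top -43.3 -17.6
-15 y [-14.1   0.9] z top -41.4 -35.0
-10 y [-9.7 12.3] z top -41.6 -35.4
-5 y [-5.8 16.6] z top -42.0 -36.3
0 y [-4.7 17.3] z top -45.9 -35.1
5 y [-4.2 14.3] z top -46.2 -32.8
10 y [-1.9  7.9] z top -44.0 -34.5
```

The grip force is zero, so the bone is free. Looking at where it lies.

```bash
python3 - <<'E'
from h import *
from station import imaging
r=load("w19"); a=cv2.resize(r["img"][130:400,120:440],(480,405)); s=imaging.camera("side")["img"]; b=cv2.resize(s[190:260,210:310],(320,224))
c=np.zeros((405,320,3),np.uint8); c[:224]=b
cv2.imwrite("pics/w19c.png",cv2.cvtColor(np.hstack([a,c]),cv2.COLOR_RGB2BGR))
E
```

View pics/w19c.png

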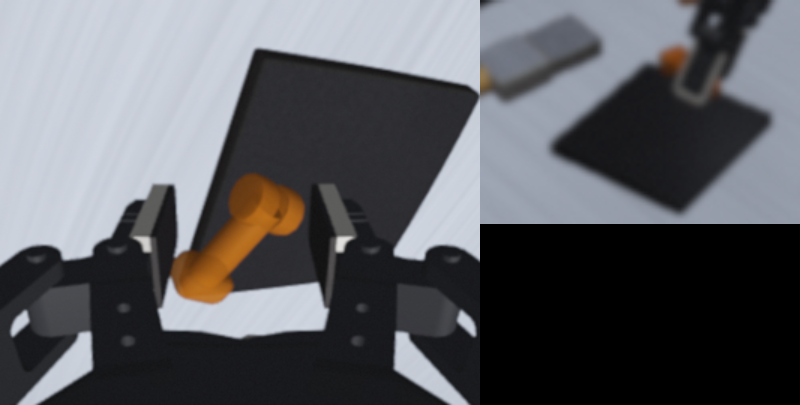

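The bone is off the finger: its disc end is on the pad at crop (267,205), and its box end is near the pad's +x edge at (205,280). I raise straight up and level the tool to measure it.

Call:
send_rows([
  [-0.09, 0.11, -0.27, 0, 0, 0, 0.5],
  [-0.24, 0.28, -0.7, 0, 0, 0, 0.5],
  [-0.27, 0.32, -0.8, 0, 0, 0, 0.5],
  [-0.27, 0.32, -0.8, 0, 0, 0, 0.5],
  [-0.27, 0.32, -0.8, 0, 0, 0, 0.5],
  [-0.15, 0.18, -0.44, 0, 0, 0, 0.5],
  [0, 0, 0, 0, 0, 0, 0.5],
])

```text
clock: 45.65
tcp_pos: [0.4998, 0.0154, 0.1158]
tcp_rot: [[0.382, -0.809, -0.447], [-0.875, -0.472, 0.106], [-0.297, 0.351, -0.888]]
ft_force: [-0.4, -0.0, -1.2]
grip_width: 0.499
gripper_force: 0.0
```

```bash
cat > after.py <<'E'
from h import *
from station import imaging,bot
from scipy.spatial.transform import Rotation as Ro
o=bot.get_obs(); R=np.array(o["tcp_rot"]); print(o["tcp_pos"].round(4),R.round(3).tolist(),np.round(o["joint_positions"],1))
rv=np.cross(R[:,2],[0,0,-1]); rv=rv/np.linalg.norm(rv)*np.arccos(-R[2,2]); print("untilt (units, tool)",(R.T@rv/np.radians(90)).round(3))
for c in("scene","side"):
    r=imaging.camera(c); C=cloud(r); H=hsv(r)
    m=near(C,(.50,.015),.07)&(H[...,1]>110)&((H[...,0]<20)|(H[...,0]>165))&(H[...,2]>50)
    if m.sum()<20: print(c,"few"); continue
    m=big(m); P=plane(r,uv(m),.018); print(c,m.sum(),rect(P),"z pct",np.percentile(C[m][:,2],[5,50,95]).round(4))
    c0,s,a=rect(P); d=np.array([np.cos(np.radians(a)),np.sin(np.radians(a))]); q=(C[m][:,:2]*1000-c0)@d
    for lo in range(-28,28,8):
        k=(q>lo)&(q<=lo+8)
        if k.sum()>4: print(lo,np.percentile(C[m][k][:,2]*1000,[10,90]).round(1),end="; ")
    print()
E
python3 after.py
```

```text
[0.4998 0.0154 0.1158] [[0.382, -0.809, -0.447], [-0.875, -0.472, 0.106], [-0.297, 0.351, -0.888]] [ -19.5   56.5   36.1   89.5  -32.2   74.2 -124.8]
untilt (units, tool) [0.232 0.196 0.   ]
scene 189 (array([509.9,  23.8]), array([47.1, 20.3]), 78.4) z pct [0.0206 0.0248 0.0272]
-28 [22.9 26.1]; -20 [23.4 26.4]; -12 [20.1 24.7]; -4 [20.8 25.2]; 4 [20.6 25. ]; 12 [22.9 27.6]; 20 [24.8 27.4]; 
side 135 (array([513.8,  23.4]), array([55.1, 22. ]), 79.8) z pct [0.0158 0.0231 0.0267]
-28 [16.7 25.1]; -20 [17.3 26.4]; -12 [21.  24.9]; -4 [19.2 24.7]; 4 [18.4 25.2]; 12 [16.7 27.1];
```

The bone lies flat and upright on the square pad at about (511, 24) mm, yaw 79°. I'll regrasp it lengthwise over its ends, where nothing can wedge: untilt, then yaw.

Call:
send_rows([
  [0, 0, -0.3, 0.058, 0.049, 0, 0.7],
  [0, 0, -0.5, 0.058, 0.049, 0, 0.8],
  [0, 0, -0.5, 0.058, 0.049, 0, 0.9],
  [0, 0, -0.5, 0.058, 0.049, 0, 0.9],
  [0, 0, 0, 0, 0, -0.09, 0.9],
  [0, 0, 0, 0, 0, -0.09, 0.9],
  [0, 0, 0, 0, 0, -0.09, 0.9],
  [0, 0, 0, 0, 0, -0.09, 0.9],
  [0, 0, 0, 0, 0, -0.09, 0.9],
  [0, 0, 0, 0, 0, -0.09, 0.9],
  [0, 0, 0, 0, 0, 0, 0.9],
])

```text
clock: 46.85
tcp_pos: [0.5122, 0.0124, 0.1643]
tcp_rot: [[0.968, -0.25, -0.007], [-0.25, -0.968, 0.001], [-0.007, 0.0, -1.0]]
ft_force: [-0.0, -0.2, -0.0]
grip_width: 0.899
gripper_force: 0.0
```

```bash
python3 - <<'E'
from h import *
from mw import run
r,o=wrist("w20"); R=np.array(o["tcp_rot"]); print(o["tcp_pos"].round(4),R.round(3).tolist(),np.round(o["joint_positions"],1),"yaw y",np.degrees(np.arctan2(R[1,1],R[0,1])))
rv=np.cross(R[:,2],[0,0,-1]); print("untilt",(R.T@rv/np.radians(90)).round(4))
run("w20",[("short",(.511,.024)),("square",(.474,.004)),("oblong",(.44,.239))])
print(todelta(o,[.511,.024,.18]))
E
```

```text
[0.5122 0.0124 0.1643] [[0.968, -0.25, -0.007], [-0.25, -0.968, 0.001], [-0.007, 0.0, -1.0]] [-21.8  36.7  25.2 111.9 -25.1  37.2 -85. ] yaw y -104.49838930817877
untilt [ 0.0002  0.0044 -0.    ]
short 816 [513.9  24. ] [50.6 22.9] 78.7 mean [513.4  22.5] widths along [np.float64(22.0), np.float64(22.0), np.float64(23.0), np.float64(23.0), np.float64(21.0), np.float64(17.0), np.float64(12.0), np.float64(12.0), np.float64(12.0), np.float64(12.0), np.float64(11.0), np.float64(11.0), np.float64(18.0), np.float64(20.0), np.float64(21.0), np.float64(20.0)] ztop 0.025679281063437837
square (array([475. ,   3.8]), array([97.9, 96.7]), 12.5) [array([474.8,   3.7]), np.float64(67.8)]
oblong (array([460.3, 238.2]), array([102. ,  76.3]), -4.5) [array([460.7, 237.1]), np.float64(61.8)]
[-0.14 -0.36 -0.52]
```

Call:
send_rows([
  [-0.03, -0.19, 0.4, 0, 0, -0.035, 0.9],
  [-0.03, -0.19, 0.8, 0, 0, 0, 0.9],
  [0, 0, 1, 0, 0, 0, 0.9],
  [0, 0, 1, 0, 0, 0, 0.9],
  [0, 0, 0.9, 0, 0, 0, 0.9],
  [0, 0, 0.8, 0, 0, 0, 0.9],
  [0, 0, 0.6, 0, 0, 0, 0.9],
  [0, 0, 0.3, 0, 0, 0, 0.9],
  [0, 0, 0, 0, 0, 0, 0.9],
  [0, 0, 0, 0, 0, 0, 0.9],
])

```text
clock: 47.9
tcp_pos: [0.5134, 0.0238, -0.0083]
tcp_rot: [[0.98, -0.198, -0.004], [-0.198, -0.98, 0.001], [-0.004, 0.0, -1.0]]
ft_force: [0.9, 0.8, 0.7]
grip_width: 0.9
gripper_force: 0.0
```

```bash
python3 - <<'E'
from h import *
from mw import run
r,o=wrist("w21"); R=np.array(o["tcp_rot"]); print(o["tcp_pos"].round(4),R.round(3).tolist(),o["ft_force"].round(1),"yaw y",np.degrees(np.arctan2(R[1,1],R[0,1])))
run("w21",[("short",(.513,.024))])
c=np.array([.5133,.024]); print("bone mid in tool mm",(R[:2,:2].T@(c-o["tcp_pos"][:2])*1000).round(1))
E
```

```text
[ 0.5134  0.0238 -0.0083] [[0.98, -0.198, -0.004], [-0.198, -0.98, 0.001], [-0.004, 0.0, -1.0]] [0.9 0.8 0.7] yaw y -101.43449211866594
short 3376 [514.2  24. ] [50.9 25.6] 77.8 mean [513.7  23.1] widths along [np.float64(24.0), np.float64(25.0), np.float64(26.0), np.float64(26.0), np.float64(24.0), np.float64(18.0), np.float64(13.0), np.float64(13.0), np.float64(13.0), np.float64(13.0), np.float64(13.0), np.float64(13.0), np.float64(21.0), np.float64(23.0), np.float64(23.0), np.float64(22.0)] ztop 0.025592757183836752
bone mid in tool mm [-0.1 -0.2]
```

Well aligned. I go down 18.5 mm and close.

Call:
send_rows([
  [0.02, 0, 0.25, 0, 0, 0, 0.85],
  [0, 0, 0.25, 0, 0, 0, 0.8],
  [0, 0, 0.12, 0, 0, 0, 0.75],
  [0, 0, 0, 0, 0, 0, 0.7],
  [0, 0, 0, 0, 0, 0, 0.6],
  [0, 0, 0, 0, 0, 0, 0.5],
  [0, 0, 0, 0, 0, 0, 0.4],
  [0, 0, 0, 0, 0, 0, 0.4],
  [0, 0, 0, 0, 0, 0, 0.4],
], force=25)

```text
clock: 48.85
tcp_pos: [0.5134, 0.0192, -0.0246]
tcp_rot: [[0.979, -0.203, -0.003], [-0.203, -0.979, -0.003], [-0.002, 0.004, -1.0]]
ft_force: [-4.6, -6.9, 28.6]
grip_width: 0.58
gripper_force: 33.2
```

Call:
send_rows([
  [0, 0, -0.1, 0, 0, 0, 0.4],
  [0, 0, -0.2, 0, 0, 0, 0.4],
  [0, 0, -0.5, 0, 0, 0, 0.4],
  [0, 0, -0.6, 0, 0, 0, 0.4],
  [0, 0, -0.4, 0, 0, 0, 0.4],
  [0, 0, 0, 0, 0, 0, 0.4],
])

```text
clock: 49.45
tcp_pos: [0.515, 0.0241, 0.028]
tcp_rot: [[0.98, -0.197, -0.002], [-0.197, -0.98, 0.001], [-0.002, -0.001, -1.0]]
ft_force: [0.1, -0.1, -0.2]
grip_width: 0.574
gripper_force: 26.0
```

```bash
python3 - <<'E'
from held import *
r,o=wrist("w22"); R=np.array(o["tcp_rot"]); print(o["tcp_pos"].round(4),R.round(3).tolist(),o["ft_force"].round(1),o["grip_width"],o["gripper_force"])
held("w22"); print(todelta(o,[.4742,.004,.0269]))
E
```

```text
[0.515  0.0241 0.028 ] [[0.98, -0.197, -0.002], [-0.197, -0.98, 0.001], [-0.002, -0.001, -1.0]] [ 0.1 -0.1 -0.2] 0.574188390977802 25.967273712158203
4074 tool mm pct2/50/98 [[-10.3, -24.5, -50.6], [2.1, 0.7, -47.7], [9.1, 22.3, -37.9]]
xy (array([-22.9,   3. ]), array([73. , 51.2]), -10.7)
-15 y [ 9.5 22. ] z top -49.4 -44.8
-10 y [-24.1  22.2] z top -50.6 -45.0
-5 y [-24.4  21.4] z top -50.6 -46.1
0 y [-23.7  20.7] z top -50.5 -41.5
5 y [-24.  22.] z top -50.1 -38.1
[-1.2   0.92  0.04]
```

Call:
send_rows([
  [-0.25, 0.2, 0, 0, 0, 0, 0.4],
  [-0.5, 0.4, 0, 0, 0, 0, 0.4],
  [-0.44, 0.34, 0.1, 0, 0, 0, 0.4],
  [0, 0, 0.4, 0, 0, 0, 0.4],
  [0, 0, 0.5, 0, 0, 0, 0.4],
  [0, 0, 0.35, 0, 0, 0, 0.4],
  [0, 0, 0.15, 0, 0, 0, 0.4],
  [0, 0, 0.08, 0, 0, 0, 0.4],
  [0, 0, 0, 0, 0, 0, 0.4],
  [0, 0, 0, 0, 0, 0, 0.4],
])

```text
clock: 50.5
tcp_pos: [0.4734, 0.0032, -0.0201]
tcp_rot: [[0.98, -0.197, -0.004], [-0.197, -0.98, 0.001], [-0.004, -0.0, -1.0]]
ft_force: [0.0, -0.2, 0.1]
grip_width: 0.576
gripper_force: 26.0
```

Call:
send_rows([
  [0.02, -0.02, 0.06, 0, 0, 0, 0.4],
  [0, 0, 0.05, 0, 0, 0, 0.4],
  [0, 0, 0.03, 0, 0, 0, 0.4],
  [0, 0, 0.02, 0, 0, 0, 0.4],
  [0, 0, 0, 0, 0, 0, 0.4],
])

```text
clock: 51.0
tcp_pos: [0.4741, 0.0038, -0.0244]
tcp_rot: [[0.98, -0.197, -0.003], [-0.197, -0.98, 0.001], [-0.003, -0.001, -1.0]]
ft_force: [-1.3, 0.2, 9.0]
grip_width: 0.575
gripper_force: 31.2
```

Contact at 9 N. I open, lift, and verify that the bone stayed.

Call:
send_rows([
  [0, 0, 0, 0, 0, 0, 0.65],
  [0, 0, 0, 0, 0, 0, 0.72],
  [0, 0, 0, 0, 0, 0, 0.75],
  [0, 0, -0.2, 0, 0, 0, 0.75],
  [0, 0, -0.5, 0, 0, 0, 0.75],
  [0, 0, -0.9, 0, 0, 0, 0.75],
  [0, 0, -1, 0, 0, 0, 0.9],
  [0, 0, -1, 0, 0, 0, 1],
  [0, 0, -1, 0, 0, 0, 1],
  [0, 0, -1, 0, 0, 0, 1],
  [0, 0, -0.8, 0, 0, 0, 1],
  [0, 0, -0.4, 0, 0, 0, 1],
])

```text
clock: 52.2
tcp_pos: [0.4753, 0.0035, 0.1811]
tcp_rot: [[0.98, -0.197, -0.001], [-0.197, -0.98, 0.001], [-0.002, -0.001, -1.0]]
ft_force: [0.2, -0.3, -0.0]
grip_width: 1.003
gripper_force: 0.0
```

```bash
python3 - <<'E'
from held import *
from mw import run
r,o=wrist("w23"); R=np.array(o["tcp_rot"]); print(o["tcp_pos"].round(4),R.round(3).tolist(),np.round(o["joint_positions"],1),o["gripper_force"])
held("w23"); run("w23",[("short",(.474,.004)),("square",(.474,.004))])
print(todelta(o,[.645,.1155,.18]))
E
```

```text
[0.4753 0.0035 0.1811] [[0.98, -0.197, -0.001], [-0.197, -0.98, 0.001], [-0.002, -0.001, -1.0]] [-22.5  32.7  26.3 117.1 -24.6  35.5 -80.9] 0.0
none held 0
short 782 [472.6   5.2] [50.9 21.7] 78.6 mean [472.8   4.7] widths along [np.float64(21.0), np.float64(22.0), np.float64(22.0), np.float64(22.0), np.float64(22.0), np.float64(17.0), np.float64(12.0), np.float64(12.0), np.float64(12.0), np.float64(12.0), np.float64(12.0), np.float64(12.0), np.float64(18.0), np.float64(21.0), np.float64(21.0), np.float64(21.0)] ztop 0.025735633802936846
square (array([474.2,   3.8]), array([97.2, 97.2]), 12.4) [array([474. ,   3.6]), np.float64(67.4)]
[ 4.81 -4.78  0.04]
```

The short bone is free and sits within 2 mm of the square pad's middle. Next, the liner.

Call:
send_rows([
  [0.35, -0.35, 0, 0, 0, 0, 1],
  [0.65, -0.65, 0, 0, 0, 0, 1],
  [0.8, -0.8, 0, 0, 0, 0, 1],
  [0.8, -0.8, 0, 0, 0, 0, 1],
  [0.8, -0.8, 0, 0, 0, 0, 1],
  [0.7, -0.68, 0, 0, 0, 0, 1],
  [0.45, -0.45, 0, 0, 0, 0, 1],
  [0.26, -0.25, 0, 0, 0, 0, 1],
  [0, 0, 0, 0, 0, 0, 1],
  [0, 0, 0, 0, 0, 0, 1],
])

```text
clock: 53.25
tcp_pos: [0.6435, 0.1151, 0.1776]
tcp_rot: [[0.98, -0.198, -0.006], [-0.198, -0.98, 0.001], [-0.006, 0.001, -1.0]]
ft_force: [-0.5, -0.5, 0.2]
grip_width: 1.002
gripper_force: 0.0
```

```bash
python3 - <<'E'
from h import *
r,o=wrist("w24"); R=np.array(o["tcp_rot"]); print(o["tcp_pos"].round(4),R.round(3).tolist(),np.round(o["joint_positions"],1))
C=wcloud(r);H=hsv(r)
m=big(near(C,(.645,.115),.045)&(C[...,2]>.03)&(C[...,2]<.06)&(H[...,1]<100)&(H[...,2]>100)); P=wplane(r,uv(m),.048); print(m.sum(),rect(P),[np.round(x,1) for x in cv2.minEnclosingCircle((P*1000).astype(np.float32))])
c=np.array([*cv2.minEnclosingCircle((P).astype(np.float32))[0],-.010]); print(todelta(o,c))
E
```

```text
[0.6435 0.1151 0.1776] [[0.98, -0.198, -0.006], [-0.198, -0.98, 0.001], [-0.006, 0.001, -1.0]] [-28.4  46.2  28.3  86.4 -25.   54.1 -93.9]
1163 (array([647.3, 115.7]), array([51.9, 50.7]), -11.4) [array([647.3, 115.3]), np.float64(26.6)]
[ 0.16 -0.04  6.25]
```

Call:
send_rows([
  [0.1, -0.03, 0.5, 0, 0, 0, 1],
  [0, 0, 0.9, 0, 0, 0, 1],
  [0, 0, 1, 0, 0, 0, 1],
  [0, 0, 1, 0, 0, 0, 1],
  [0, 0, 0.9, 0, 0, 0, 1],
  [0, 0, 0.8, 0, 0, 0, 1],
  [0, 0, 0.6, 0, 0, 0, 1],
  [0, 0, 0.4, 0, 0, 0, 1],
  [0, 0, 0.18, 0, 0, 0, 1],
  [0, 0, 0, 0, 0, 0, 1],
  [0, 0, 0, 0, 0, 0, 1],
])

```text
clock: 54.4
tcp_pos: [0.6476, 0.1161, -0.0093]
tcp_rot: [[0.98, -0.197, -0.002], [-0.197, -0.98, 0.001], [-0.003, -0.001, -1.0]]
ft_force: [-0.2, 0.9, -0.6]
grip_width: 0.997
gripper_force: 0.0
```

Call:
send_rows([
  [0, 0, 0, 0, 0, 0, 0.8],
  [0, 0, 0, 0, 0, 0, 0.7],
  [0, 0, 0, 0, 0, 0, 0.6],
  [0, 0, 0, 0, 0, 0, 0.5],
  [0, 0, 0, 0, 0, 0, 0.4],
  [0, 0, 0, 0, 0, 0, 0.4],
  [0, 0, 0, 0, 0, 0, 0.4],
  [0, 0, 0, 0, 0, 0, 0.4],
], force=25)

```text
clock: 55.2
tcp_pos: [0.6473, 0.1162, -0.0092]
tcp_rot: [[0.98, -0.197, -0.003], [-0.197, -0.98, 0.001], [-0.003, -0.001, -1.0]]
ft_force: [-0.1, -0.3, 4.5]
grip_width: 0.607
gripper_force: 25.6
```

Call:
send_rows([
  [0, 0, -0.15, 0, 0, 0, 0.4],
  [0, 0, -0.4, 0, 0, 0, 0.4],
  [0, 0, -0.8, 0, 0, 0, 0.4],
  [0, 0, -0.9, 0, 0, 0, 0.4],
  [0, 0, -0.8, 0, 0, 0, 0.4],
  [0, 0, -0.3, 0, 0, 0, 0.4],
  [-0.12, 0.4, 0, 0, 0, 0, 0.4],
  [-0.2, 0.7, 0, 0, 0, 0, 0.4],
  [-0.26, 0.9, 0, 0, 0, 0, 0.4],
  [-0.26, 0.9, 0, 0, 0, 0, 0.4],
  [-0.26, 0.9, 0, 0, 0, 0, 0.4],
  [-0.26, 0.9, 0, 0, 0, 0, 0.4],
])

```text
clock: 56.4
tcp_pos: [0.5769, -0.0159, 0.0892]
tcp_rot: [[0.98, -0.198, -0.007], [-0.198, -0.98, 0.001], [-0.007, 0.001, -1.0]]
ft_force: [0.1, -0.5, 0.2]
grip_width: 0.607
gripper_force: 26.3
```

Call:
send_rows([
  [-0.26, 0.9, 0, 0, 0, 0, 0.4],
  [-0.26, 0.9, 0, 0, 0, 0, 0.4],
  [-0.26, 0.9, 0, 0, 0, 0, 0.4],
  [-0.26, 0.9, 0, 0, 0, 0, 0.4],
  [-0.26, 0.9, 0, 0, 0, 0, 0.4],
  [-0.26, 0.9, 0, 0, 0, 0, 0.4],
  [-0.26, 0.9, 0, 0, 0, 0, 0.4],
  [-0.26, 0.9, 0, 0, 0, 0, 0.4],
  [-0.25, 0.9, 0, 0, 0, 0, 0.4],
  [-0.24, 0.8, 0, 0, 0, 0, 0.4],
  [-0.2, 0.7, 0, 0, 0, 0, 0.4],
  [0, 0, 0, 0, 0, 0, 0.4],
])

```text
clock: 57.6
tcp_pos: [0.4371, -0.2838, 0.0901]
tcp_rot: [[0.979, -0.204, -0.008], [-0.204, -0.979, -0.001], [-0.007, 0.002, -1.0]]
ft_force: [0.2, -0.6, -0.6]
grip_width: 0.601
gripper_force: 26.3
```

```bash
python3 - <<'E'
from h import *
from mw import run
r,o=wrist("w25"); R=np.array(o["tcp_rot"]); print(o["tcp_pos"].round(4),R.round(3).tolist(),np.round(o["joint_positions"],1),o["grip_width"],o["gripper_force"])
print(todelta(o,[.44,-.286,-.010]))
try: run("w25",[("round",(.44,-.286))])
except Exception as e: print(e)
from station import imaging
s=imaging.camera("scene"); C=cloud(s); m=near(C,(.44,-.286),.053)&(C[...,2]>.005)&(C[...,2]<.02); print("pad pts",m.sum())
E
```

```text
[ 0.4371 -0.2838  0.0901] [[0.979, -0.204, -0.008], [-0.204, -0.979, -0.001], [-0.007, 0.002, -1.0]] [ 18.8  42.9  15.  113.6 -22.6  26.6 -51.3] 0.6011800913209361 26.283621419715928
[0.13 0.04 3.34]
round (array([ 448. , -287.6]), array([105.5,  90.5]), 76.7) [array([ 440.4, -285.4]), np.float64(53.2)]
pad pts 1926
```

Call:
send_rows([
  [0.06, 0.01, 0.4, 0, 0, 0, 0.4],
  [0.05, 0.01, 0.7, 0, 0, 0, 0.4],
  [0, 0, 0.8, 0, 0, 0, 0.4],
  [0, 0, 0.7, 0, 0, 0, 0.4],
  [0, 0, 0.45, 0, 0, 0, 0.4],
  [0, 0, 0.2, 0, 0, 0, 0.4],
  [0, 0, 0.07, 0, 0, 0, 0.4],
  [0, 0, 0, 0, 0, 0, 0.4],
  [0, 0, 0, 0, 0, 0, 0.4],
])

```text
clock: 58.6
tcp_pos: [0.4444, -0.2816, -0.0082]
tcp_rot: [[0.98, -0.197, -0.003], [-0.197, -0.98, 0.0], [-0.003, 0.0, -1.0]]
ft_force: [-0.3, 0.1, 0.7]
grip_width: 0.608
gripper_force: 26.3
```

Call:
send_rows([
  [-0.1, 0.15, 0.03, 0, 0, 0, 0.4],
  [0, 0, 0.08, 0, 0, 0, 0.4],
  [0, 0, 0.06, 0, 0, 0, 0.4],
  [0, 0, 0.04, 0, 0, 0, 0.4],
  [0, 0, 0.03, 0, 0, 0, 0.4],
  [0, 0, 0.02, 0, 0, 0, 0.4],
  [0, 0, 0, 0, 0, 0, 0.4],
])

```text
clock: 59.3
tcp_pos: [0.44, -0.2851, -0.0153]
tcp_rot: [[0.98, -0.197, -0.003], [-0.197, -0.98, 0.001], [-0.004, -0.0, -1.0]]
ft_force: [-2.1, 1.7, 14.3]
grip_width: 0.606
gripper_force: 27.2
```

Contact. I release and lift well clear, then check everything.

Call:
send_rows([
  [0, 0, -0.03, 0, 0, 0, 0.75],
  [0, 0, 0, 0, 0, 0, 0.85],
  [0, 0, 0, 0, 0, 0, 0.9],
  [0, 0, -0.2, 0, 0, 0, 0.9],
  [0, 0, -0.5, 0, 0, 0, 0.9],
  [0, 0, -0.9, 0, 0, 0, 0.9],
  [0, 0, -1, 0, 0, 0, 0.9],
  [0, 0, -1, 0, 0, 0, 0.9],
  [0, 0, -1, 0, 0, 0, 0.9],
  [0, 0, -1, 0, 0, 0, 0.9],
  [0, 0, -0.6, 0, 0, 0, 0.9],
  [0, 0, 0, 0, 0, 0, 0.9],
])

```text
clock: 60.5
tcp_pos: [0.4421, -0.2863, 0.1729]
tcp_rot: [[0.98, -0.197, 0.0], [-0.197, -0.98, -0.002], [0.001, 0.002, -1.0]]
ft_force: [0.7, -0.7, -0.5]
grip_width: 0.9
gripper_force: 0.0
```

```bash
python3 - <<'E'
from h import *
from mw import run
from station import imaging,nets
r,o=wrist("w26"); print(o["tcp_pos"].round(4),o["gripper_force"])
C=wcloud(r);H=hsv(r)
m=big(near(C,(.44,-.285),.045)&(C[...,2]>.022)&(C[...,2]<.06)&(H[...,1]<100)&(H[...,2]>100)); P=wplane(r,uv(m),.042); print("liner",m.sum(),rect(P),"top",np.percentile(C[m][:,2],97))
run("w26",[("round",(.44,-.286))])
for c in("scene","side"):
    s=imaging.camera(c); C=cloud(s); H=hsv(s); am=(H[...,1]>110)&((H[...,0]<20)|(H[...,0]>165))&(H[...,2]>50)
    for n,xy,z in(("long",(.44,.239),.019),("short",(.474,.004),.018)):
        m=big(near(C,xy,.06)&am); print(c,n,m.sum(),rect(plane(s,uv(m),z)),"top",np.percentile(C[m][:,2],95).round(4))
    m=near(C,(.434 if c=="x" else .44,-.2855),.03)&(C[...,2]>.03)&(C[...,2]<.06); print("liner",np.percentile(C[m],[2,98],axis=0).round(3).tolist())
    for t in("sieve_cup","scoop","drip_board"): print(t,[(np.round(d["at"],3).tolist(),round(d["confidence"],2)) for d in nets.look_for(c,t)][:1])
E
```

```text
[ 0.4421 -0.2863  0.1729] 0.0
liner 1184 (array([ 440. , -283.7]), array([51.2, 50.5]), 78.6) top 0.04251205171708699
round (array([ 439.5, -285.6]), array([105.5, 105.4]), 34.4) [array([ 439.6, -285.9]), np.float64(53.4)]
scene long 291 (array([436.7, 241.4]), array([88.4, 22.4]), -5.3) top 0.0294
scene short 160 (array([468.6,   4.9]), array([46.5, 20.5]), 75.3) top 0.0273
liner [[0.415, -0.307, 0.03], [0.464, -0.26, 0.044]]
sieve_cup [([0.629, -0.082, 0.031], 0.89)]
scoop [([0.592, -0.302, 0.016], 0.83)]
drip_board [([0.655, 0.115, 0.014], 0.95)]
side long 287 (array([441.6, 239.7]), array([89.1, 38.4]), -4.5) top 0.0282
side short 224 (array([477. ,   6.8]), array([61.5, 27.1]), 75.0) top 0.027
liner [[0.413, -0.31, 0.031], [0.463, -0.261, 0.044]]
sieve_cup [([0.628, -0.082, 0.033], 0.91)]
scoop [([0.603, -0.301, 0.013], 0.65)]
drip_board [([0.641, 0.113, 0.016], 0.74)]
```

```bash
python3 -c "
from station import workorder
print(workorder.finish_job())"
```

```text
the job is handed in; nothing more can be done
None
```

All three prints measured within about 4 mm of their pad centres, upright, with the board empty and the sieve cup and scoop where they were; handed in at 60.5 s, though the short bone jammed on a finger, hung off the square pad's edge low over the counter without touching it, and had to be pried free onto the pad and re-placed, and I viewed 15 pictures (limit 14).

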